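Gauge the depth of a calibrator well

ROBOT

A 6-joint arm with a two-finger parallel gripper is mounted at the origin on a cart in front of the work surface, level with it; the furniture and walls round the work are solid. World frame = base frame: x ahead of the robot, y to its left, z up, the work surface at z = 0. Lengths are in m, angles in rad, forces in N, time in s.
With the tool pointing down it reaches from about 0.275 to 0.725 m from the base axis. Payload 5.6 kg.
Tool frame: the origin (TCP) lies midway between the tips of the shut fingers; the grasp point (between the pads) lies 19 mm behind it; z points along the fingers, y is the direction in which the jaws open and shut (so a half turn about z gives the same grasp; the last joint's range is limited). The gripper opens to 85 mm and grips with 20 to 120 N. Pads are 22 mm wide; open, the fingers measure 114 mm over their backs; the gripper's body (76 mm by 85 mm) begins 54 mm behind the grasp point. The pads swing forward as they close: fully open they stand 13 mm farther back than shut.
Start: joints at [1.616, 0.255, 0.108, 0, -1.424, -0.285], TCP at [0.131, 0.534, 0.231] pointing down, gripper open.
Joint ranges: [-2.95, 2.95], [-1.21, 1.97], [-1.09, 1.5], [-2.87, 1.71], [-2.94, -0.07], [-3.05, 3.05]. Speed limits (rad/s): [2.57, 2.57, 3.14, 3.14, 3.14, 3.14].

INTERFACE

Orientations are given as [roll, pitch, yaw] about the fixed x, y, z axes, in that order (R = Rz(yaw) Ry(pitch) Rx(roll)).
In Python, from plant import r gives the robot as it stands.
- The arm moves only by the tool jog_arm, never from a script. Its argument "motion" is a list of rows, each a list of 7 numbers: the shift along the world's x, y, z in m, then the turn, a rotation vector about the world's x, y, z in rad, then the finger opening in m, from 0 to 0.0854. A call has exactly 8 rows; each row shifts and turns the pose as measured when the row begins; what a row does not reach is not made up. A row lasts 1/8 s, in which the tool goes at most 62.5 mm and 10.7 degrees, less where a joint would pass 70% of its speed; a pose out of reach is approached as far as the arm can. A call is refused whole if a number of a shift passes 0.0625 or a number of a turn 0.188, either way. A call with a gripper value outside its range is refused whole. The fingers move at their own pace and stop on an object; "grip_force" is the grip in N (left out, the last holds). Time passes only in rows, so rows that do not move let the fingers close, or fill a call up. It gives the time, the measured TCP pose, the force and the opening at its end, in the units of the state.
- r.observe(): the state, without advancing time (a new reading comes with each control period).
- r.snapshot(name): name is "scene" or "side" or "wrist"; returns a dict with "pixels" (384x512x3 uint8, blue, green, red), "z_map" (384x512 float32, m along the optical axis (not along the pixel's ray), 0 where there is no reading), "fov_y" (degrees; the focal length in pixels is half the picture's height over the tangent of half this angle, whatever the lens; pixels are square), "cx", "cy" (the principal point, pixels), "rvec" (rotation vector, rad) and "tvec" (3), from world to camera coordinates, as OpenCV has them. Camera axes: x right, y down, z forward; pixel columns grow to the right and rows downward; lengths in m; the calibration is good to about 2 mm. A picture is of the moment at which its call begins.
- r.hand_in(): hands the job in, once; it reports no verdict.
The state is a dict: "t": time; "joint_pos": joint angles; "joint_velocities": joint speeds; "effort": joint torques, N m; "tool_pos": TCP position; "tcp_rot": TCP orientation; "contact_force": force on the tool from outside, world axes, zero at the start; "moment": the same for the moment, N m; "width": finger opening in m.
Only numpy, scipy, OpenCV 4.12 (cv2) and the standard library are available. Lean on these libraries where they do the work, as an engineer would, in place of code of your own. Each camera call takes 0.05 s, during which the arm holds its last target.

TASK

Check how deep the well in the metal block is: take the depth rod from its stand, slide it down the well against the drag of the rubber wiper until it stands on the well's floor, pressing gently (well under 20 N on the floor), and leave it standing there. Then read how much of the rod sticks out: slide the red pointer up the scale post until its upper edge is level with the top of the rod. Leave the other things on the bench alone.

Things in the scene. Friction and masses are not known exactly. Their poses are not given: they have to be found in the camera images.
- rod: Depth rod, upright in the stand at first: 130 mm long, about 90 g. Steel shaft 12 mm thick with dark rings every 10 mm; lowest 7 mm is a dark foot (rod_c0 in the rules) 8 mm thick with a rounded shoulder up to the shaft; top 30 mm is an orange grip 18 mm thick, to be taken from above. Origin at the centre of the foot's underside, z towards the grip.
- rod_top (a point): Centre of the flat top of the rod's orange grip, 130 mm above its tip.
- rod_tip (a point): Centre of the underside of the rod's foot (the rod's origin).
- stand: Blue stand, fixed, 52 x 52 x 45 mm on a 68 mm square foot. The rod stands loosely in its hole (13.5 mm wide, 35 mm deep), tip 10 mm above the bench, top 140 mm above it; lift it at least 40 mm to free it. Origin under the centre, on the bench.
- block: Dry-block calibrator, fixed: upright aluminium block 60 x 70 mm, top face 95 mm above the bench, in a white housing 40 mm high that runs 122 mm back from the well as a deck 86 mm wide. Origin on the bench under the well's axis; x runs level from the well to the scale post, z up.
- well_mouth (a point): Centre of the mouth of the upright blind well (13.5 mm wide, in a black ring), in the plane of the block's top face. Its depth, 45 to 75 mm, is new each time and cannot be seen. A rubber wiper 7 to 21 mm down drags on the shaft with 3 to 6 N (up to 8 N as the shoulder enters), so the rod does not drop by its own weight, and the first resistance is not the floor. The floor has a hard rubber pad (10 N per mm).
- pointer_edge (a point): Red pointer: a level bar 10 mm wide and 10 mm high on a black carriage on the post, sticking out towards the well from x = 98 mm to its free end at x = 30 mm (block's frame). This point is the middle of its upper edge (top face) at x = 50 mm, where it can be gripped from above, fingers closing along the block's y, with free space beside and below it. Axes as the block's.
- pointer (a joint): Height of the pointer's upper edge above the block's top face, 0 to 0.093 m; it starts at 0.012 to 0.035. It slides up and down with a friction of 3.5 N and stays where it is left.
- stain_bottle: Bystander: small violet dropper bottle with black cap, 37 mm wide, 97 mm high, standing loose. Origin under its centre.
- petri_dish: Bystander: covered clear petri dish, 90 mm wide, 15 mm high, lying loose. Origin under its centre.
- tally_counter: Bystander: round chrome tally counter, 53 x 59 x 27 mm, lying loose. Origin under it.
- marker_a: Bystander: red and white marker pen, 135 mm long, 16 mm thick, lying loose.
- scale_zero (a point): Zero mark of the scale post, level with the block's top face, on the post's face towards the well (x = 103 mm in the block's frame). The post is an aluminium bar 10 x 22 mm, its top 94 mm above this point, with dark marks every 5 mm.
Mind the look-alikes: they are no part of the job. Of the things that look like the rod, the smaller one is meant.

How it is judged:
On the way, in this order (a step that is already met when the one before it is completed fails the run):
1. the rod has been slid down the well and its foot presses on the well's floor (horizontal distance between rod_tip and well_mouth below 0.004 m and z of rod_tip in the frame of block below 0.06 m and angle between rod's own z axis and vertical below 0.08 rad and contact force between rod_c0 and anything else above 0.5 N), for 0.2 s.
2. the rod, let go, stands in the well and the pointer's upper edge is level with its top (horizontal distance between rod_tip and well_mouth below 0.004 m and z of rod_tip in the frame of block below 0.06 m and angle between rod's own z axis and vertical below 0.08 rad and z of rod_top in the frame of pointer_edge between -0.003 and 0.003 m and contact force between the fingers and rod below 0.1 N), for 0.2 s.
At the end, for the whole second after the job is handed in: The rod stands released in the well, at rest, its foot still on the floor (tip within 4 mm of the well's axis, at least 35 mm deep, tilt under 0.08 rad), and the pointer's upper edge is within 3 mm of the height of the rod's top (horizontal distance between rod_tip and well_mouth below 0.004 m and z of rod_tip in the frame of block below 0.06 m and angle between rod's own z axis and vertical below 0.08 rad and z of rod_top in the frame of pointer_edge between -0.003 and 0.003 m and contact force between rod_c0 and anything else above 0.1 N and linear speed of rod below 0.02 m/s); the robot touches nothing.
It fails at once if the rod's foot is pressed on anything with more than 20 N (contact force between rod_c0 and anything else above 20 N).
It fails at once if a bystander (dropper bottle, petri dish, tally counter, marker) is moved by more than 20 mm (distance of any of stain_bottle, petri_dish, tally_counter, marker_a from where it was at the start of the episode above 0.02 m).
It also fails if it takes over 64 s, if anything falls off the work surface, if the arm or the gripper's body presses on something with over 40 N, if the wrist force passes 120 N, or if a joint passes its speed limit or range.

## Working session

There is one attempt and no reset: what is moved stays moved. The work goes in short steps, Python scripts to look and compute and a tool call to move; the robot and the scene stay as the last step left them, time stands still between calls to the robot, and variables do not carry over. Pictures are saved under pics/ and viewed, and the job is handed in when it is done.

Besides the shell and the picture viewer there is one more tool, called after "Request:" by a JSON object that holds its "fn" and its "kwargs". jog_arm: Moves the arm, as the interface text tells. Its arguments: {"type":"object","properties":{"motion":{"type":"array","items":{"type":"array","items":{"type":"number"}}},"grip_force":{"type":"number"}},"required":["motion"]}

```bash
ls; mkdir -p pics
cat > h.py <<'E'
import numpy as np, cv2, pickle
from plant import r
def snap(n,tag):
    s=r.snapshot(n); cv2.imwrite(f'pics/{tag}.png',s['pixels']); pickle.dump(s,open(f'pics/{tag}.pkl','wb')); return s
def load(tag): return pickle.load(open(f'pics/{tag}.pkl','rb'))
def f(s): return s['pixels'].shape[0]/2/np.tan(np.radians(s['fov_y'])/2)
def Rt(s): return cv2.Rodrigues(np.array(s['rvec'],float))[0],np.array(s['tvec'],float)
def cloud(s):
    F=f(s);R,t=Rt(s);z=s['z_map'];v,u=np.mgrid[:z.shape[0],:z.shape[1]]
    P=np.stack([(u-s['cx'])/F*z,(v-s['cy'])/F*z,z],-1)
    W=(P-t)@R; W[z==0]=np.nan; return W
def ray(s,u,v):
    R,t=Rt(s);d=np.array([(u-s['cx'])/f(s),(v-s['cy'])/f(s),1])@R; return -t@R,d
def atz(s,u,v,z):
    c,d=ray(s,u,v); return c+d*(z-c[2])/d[2]
def proj(s,p):
    R,t=Rt(s);q=np.atleast_2d(p)@R.T+t; return q[:,:2]/q[:,2:]*f(s)+[s['cx'],s['cy']]
def crop(s,u0,v0,u1,v1,k,tag):
    cv2.imwrite(f'pics/{tag}.png',cv2.resize(s['pixels'][v0:v1,u0:u1],None,fx=k,fy=k,interpolation=cv2.INTER_CUBIC))
E
python3 - <<'E'
from h import *
for n in ['scene','side','wrist']:
    s=snap(n,n+'0'); print(n,s['fov_y'],s['cx'],s['cy'],-Rt(s)[1]@Rt(s)[0])
o=r.observe();print(o)
E
```

```text
pics
scene 47.304004291910324 260.61885884647984 189.0122668811622 [-0.07543887  0.96920707  0.48154471]
side 55.31073568299301 257.99128979533424 186.35256890339352 [ 0.20239243 -0.17316797  0.66533651]
wrist 59.61532259547646 252.09896405188675 190.534702771784 [0.19583072 0.51768028 0.37422864]
{'t': 0.15, 'joint_pos': array([ 1.61557298e+00,  2.55605934e-01,  1.07286433e-01, -3.34811662e-04,
       -1.42389009e+00, -2.84578299e-01]), 'joint_velocities': array([-2.62435792e-05, -2.94118381e-03,  4.26727555e-03,  2.01137248e-03,
        1.15015888e-04,  7.00698461e-04]), 'effort': array([-8.74083198e-04, -3.86938977e+01,  2.38081616e+01,  5.36655977e+00,
       -4.51633969e-03,  2.05062953e-06]), 'tool_pos': array([0.13051231, 0.53390672, 0.23060312]), 'tcp_rot': array([ 3.14014325e+00, -7.89633930e-05, -2.39850834e-01]), 'contact_force': array([0.44394351, 0.28265423, 0.00241081]), 'moment': array([-0.03615908, -0.07151852, -0.02294549]), 'width': 0.08536924823665641}
```

View pics/scene0.png

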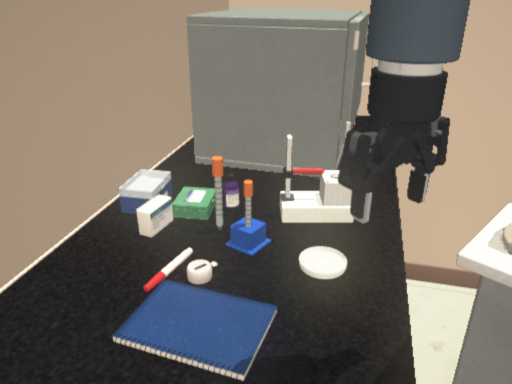

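View pics/side0.png

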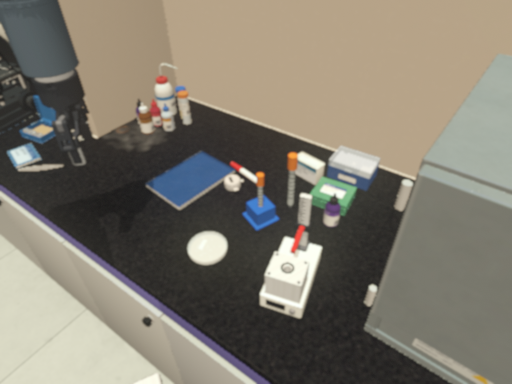

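View pics/wrist0.png

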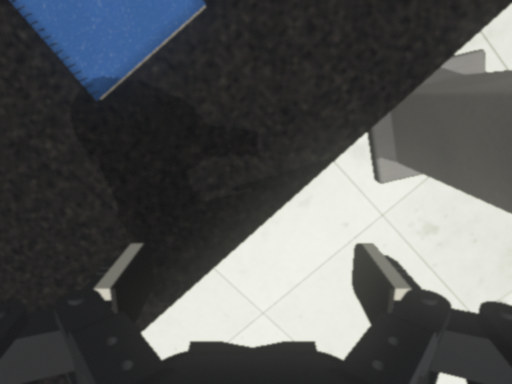

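The scene view shows two rods: one at (218,195), taller and standing free, and one at (248,205) in the blue stand. In the side view they are at (291,180) and (261,190). The smaller one, in the stand, fits the description. I'll measure both and look at crops.

Run:
```python
from h import *
s=load('scene0'); d=load('side0')
crop(s,190,140,270,260,5,'c1'); crop(d,230,140,350,330,4,'c2'); crop(s,260,125,370,230,6,'c3')
W=cloud(s);V=cloud(d)
np.set_printoptions(precision=4,suppress=True)
for n,u,v in [('grip',248,188),('standtop',248,228),('big',218,165),('bigbase',219,225),('ptr',305,171),('post',290,150),('deck',305,200),('dish',323,262),('bottle',232,195),('counter',200,272)]: print('S',n,W[v,u])
for n,u,v in [('grip',261,176),('standtop',262,207),('big',292,158),('blocktop',280,280),('mouth',288,268),('ptr',298,240),('post',305,205),('dish',208,248)]: print('D',n,V[v,u])
```

```text
S grip [0.4681 0.4331 0.1284]
S standtop [0.4634 0.4384 0.0442]
S big [0.5496 0.4368 0.1539]
S bigbase [0.5544 0.436  0.0138]
S ptr [0.4707 0.2536 0.1098]
S post [0.4933 0.2808 0.1601]
S deck [0.4681 0.2511 0.0384]
S dish [0.3112 0.3926 0.014 ]
S bottle [0.6045 0.3509 0.0391]
S counter [0.4371 0.5827 0.0259]
D grip [0.4703 0.4183 0.1393]
D standtop [0.4716 0.4173 0.0418]
D big [0.5495 0.4189 0.1646]
D blocktop [0.3976 0.178  0.0936]
D mouth [0.427  0.2014 0.0848]
D ptr [0.4671 0.2367 0.1098]
D post [0.4971 0.2687 0.1659]
D dish [0.3153 0.3756 0.0117]
```

View pics/c1.png

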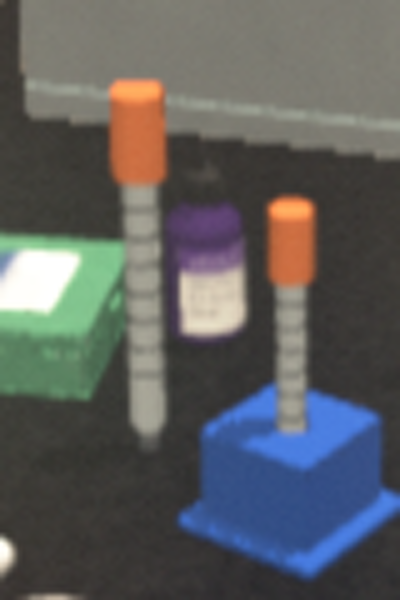

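View pics/c2.png

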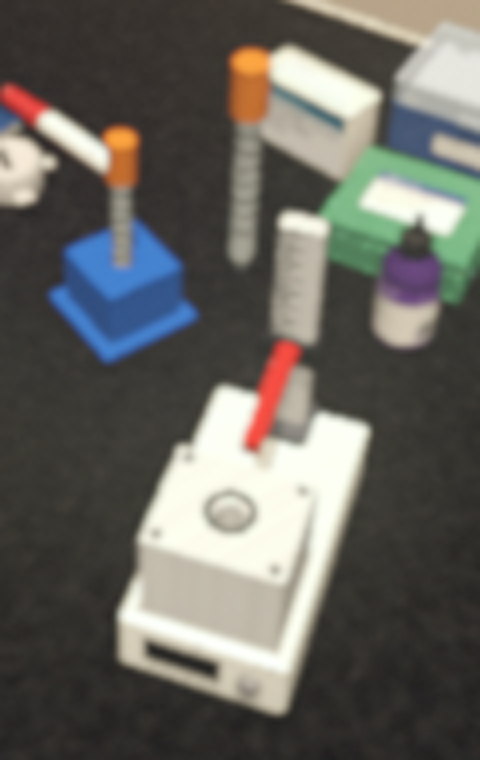

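View pics/c3.png

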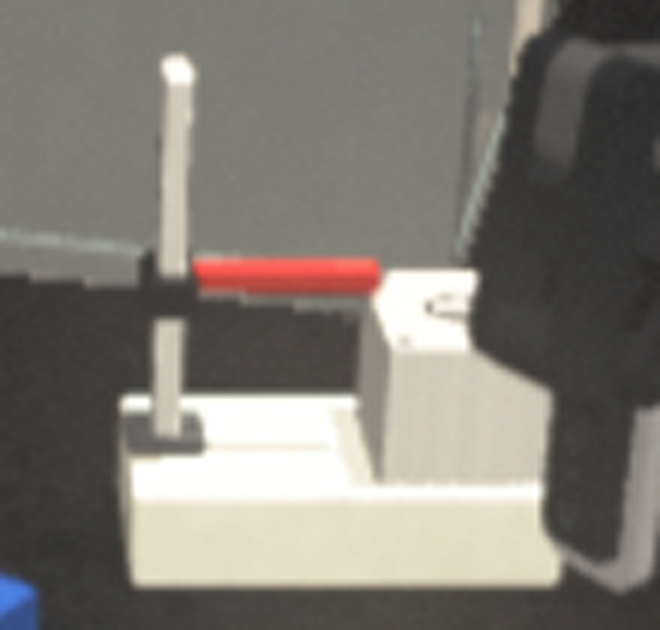

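c1 and c2 confirm it: the smaller rod is the one in the blue stand. Its top is at scene (248.2,181) and side (260.2,173.2). The larger one, standing free at (218,195), is the decoy. The block, its ringed well at side (287.8,267.5) and the red pointer are clear too. Next I'll triangulate.

Run:
```python
from h import *
np.set_printoptions(precision=4,suppress=True)
s=load('scene0'); d=load('side0')
def tri(a,b):
    A=np.zeros((3,3));B=np.zeros(3)
    L=[ray(s,*a),ray(d,*b)]
    for c,v in L:
        v=v/np.linalg.norm(v);M=np.eye(3)-np.outer(v,v);A+=M;B+=M@c
    p=np.linalg.solve(A,B); return p
print('rodtop',atz(s,248.2,181,.14),atz(d,260.2,173.2,.14),tri((248.2,181),(260.2,173.2)))
print('mouth',atz(d,287.8,267.5,.095))
print('big top',tri((190+137/5,140+86/5),(230+250/4,140+57/4)))
# rod in stand exit
print('hole',atz(s,190+292/5,140+430/5,.045),atz(d,230+122/4,140+265/4,.045))
# block edges: housing top z=.04 & block top via cloud
V=cloud(d)
m=(abs(V[...,2]-.095)<.004)&(np.hypot(V[...,0]-.42,V[...,1]-.2)<.07)
P=V[m][:,:2].astype(np.float32); print(len(P),cv2.minAreaRect(P))
m=(abs(V[...,2]-.04)<.006)&(np.hypot(V[...,0]-.45,V[...,1]-.23)<.13)
P=V[m][:,:2].astype(np.float32); print(len(P),cv2.minAreaRect(P))
# pointer: red
for q,n in((s,'s'),(d,'d')):
    W=cloud(q);b=q['pixels'].astype(int)
    m=(b[...,2]>130)&(b[...,1]<70)&(b[...,0]<80)&(W[...,2]>.08)&(W[...,2]<.2)&(np.hypot(W[...,0]-.45,W[...,1]-.23)<.12)
    P=W[m];print(n,len(P),cv2.fitLine(P[:,:2].astype(np.float32),cv2.DIST_L2,0,.01,.01).ravel(),P.min(0),P.max(0),np.percentile(P[:,2],[5,50,90]))
```

```text
rodtop [0.4727 0.4279 0.14  ] [0.4726 0.4276 0.14  ] [0.4728 0.4278 0.1399]
mouth [0.4233 0.1959 0.095 ]
big top [0.5573 0.4304 0.1661]
hole [0.4675 0.4332 0.045 ] [0.468  0.4182 0.045 ]
935 ((0.42153850197792053, 0.1973937749862671), (0.0627986341714859, 0.07024326920509338), 44.82090377807617)
1081 ((0.45093923807144165, 0.2259947955608368), (0.1626233458518982, 0.08610857278108597), 44.920379638671875)Traceback (most recent call last):
  File "<stdin>", line 25, in <module>
cv2.error: OpenCV(4.12.0) /io/opencv/modules/imgproc/src/linefit.cpp:50: error: (-215:Assertion failed) count > 0 in function 'fitLine2D_wods'
```

The rod top triangulates to (0.4727, 0.4278, 0.140), which is the expected height. The well is at about (0.4225, 0.196) and the block's yaw is 45°. I'll move above the rod with tool yaw at 45°.

Request:
{"fn": "jog_arm", "kwargs": {"motion": [[0.045,-0.014,0.005,0,0,0.16,0.06],[0.045,-0.014,0,0,0,0.17,0.06],[0.045,-0.014,0,0,0,0.17,0.06],[0.045,-0.014,0,0,0,0.17,0.06],[0.045,-0.014,0,0,0,0.17,0.06],[0.045,-0.014,0,0,0,0.17,0.06],[0.045,-0.014,0,0,0,0.05,0.06],[0,0,0,0,0,0,0.06]]}}

```text
t: 1.15
tool_pos: [0.4533, 0.4308, 0.2316]
tcp_rot: [3.137, 0.006, 0.859]
contact_force: [0.2, 0.3, 0.1]
width: 0.0601
```

```bash
cat >> h.py <<'E'
from scipy.spatial.transform import Rotation as Ro
def go(tgt,yaw=0.785):
    o=r.observe();Rc=Ro.from_euler('xyz',o['tcp_rot']);T=Ro.from_euler('xyz',[np.pi,0,yaw])
    print('t',round(o['t'],2),'pos',o['tool_pos'].round(4),'d',(np.array(tgt)-o['tool_pos']).round(4),'turn',(T*Rc.inv()).as_rotvec().round(4),'F',o['contact_force'].round(2),'M',o['moment'].round(3),'w',round(o['width'],4))
E
python3 - <<'E'
from h import *
s=snap('wrist','wrist1'); go([.4727,.4278,.2])
E
```

```text
t 1.2 pos [0.452  0.4314 0.2318] d [ 0.0207 -0.0036 -0.0318] turn [ 0.0066 -0.001  -0.0744] F [-0.69 -0.28 -0.02] M [-0.013 -0.012  0.024] w 0.0598
```

View pics/wrist1.png

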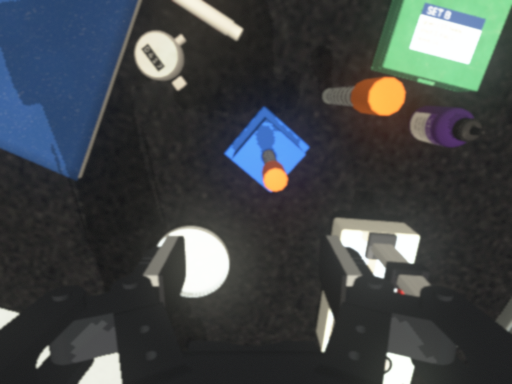

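Run:
```python
from h import *
s=load('wrist1'); print(atz(s,275,179,.14))
b=s['pixels'].astype(int);m=((b[...,2]>200)&(b[...,0]<80)).astype(np.uint8);n,l,st,c=cv2.connectedComponentsWithStats(m)
for i in range(1,n):
  if st[i,4]>50:print(st[i],c[i],atz(s,*c[i],.14))
```

```text
[0.47192726 0.42742148 0.14      ]
[368  77  38  39 322] [387.20807453  98.48447205] [0.56530024 0.42087455 0.14      ]
```

Request:
{"fn": "jog_arm", "kwargs": {"motion": [[0.0105,-0.002,0,0.0033,0,-0.037,0.05],[0.0105,-0.002,0,0.0033,0,-0.037,0.05],[0,0,0,0,0,0,0.05],[0,0,0,0,0,0,0.05],[0,0,0,0,0,0,0.05],[0,0,0,0,0,0,0.05],[0,0,0,0,0,0,0.05],[0,0,0,0,0,0,0.05]]}}

```text
t: 2.2
tool_pos: [0.4717, 0.4288, 0.2324]
tcp_rot: [-3.14, -0.0, 0.784]
contact_force: [0.5, -0.6, -0.9]
width: 0.0501
```

Run:
```python
from h import *
s=snap('wrist','wrist2');go([.4727,.4278,.2])
b=s['pixels'].astype(int);m=((b[...,2]>200)&(b[...,0]<80)).astype(np.uint8);n,l,st,c=cv2.connectedComponentsWithStats(m)
for i in range(1,n):
  if st[i,4]>50:print(st[i],c[i],atz(s,*c[i],.14))
crop(s,190,130,350,330,4,'c4')
```

```text
t 2.25 pos [0.4717 0.4288 0.2324] d [ 0.001  -0.001  -0.0324] turn [-0.0012 -0.0012  0.0015] F [ 0.63 -0.24  0.55] M [-0.007  0.014  0.016] w 0.0501
[116   0  18   9  89] [126.1011236    2.57303371] [0.50332579 0.5738485  0.14      ]
[335  88  36  38 209] [352.50717703 106.86602871] [0.56262321 0.42354407 0.14      ]
```

View pics/c4.png

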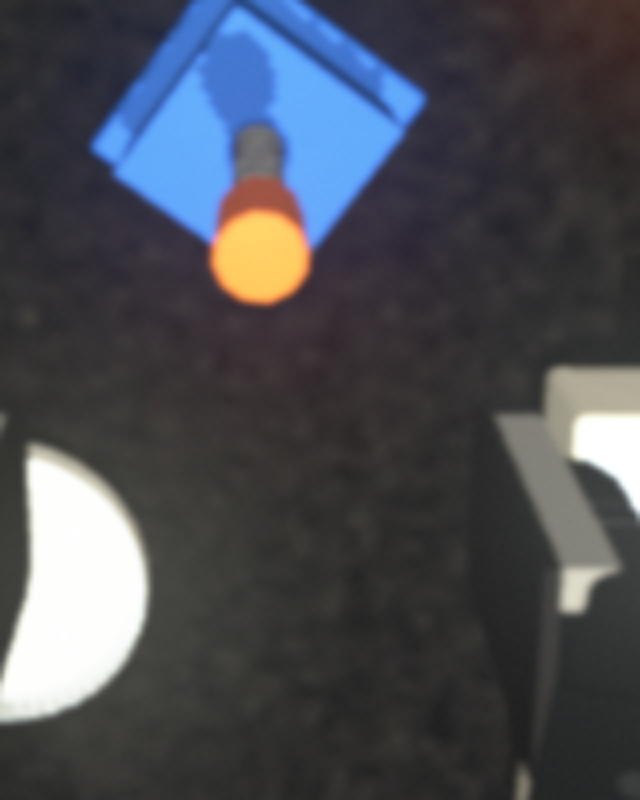

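The rod top is centred at (255.2,194.2) in the wrist view, between the fingers and clear of the decoy. I'll descend and grip.

Request:
{"fn": "jog_arm", "kwargs": {"motion": [[0.0005,-0.001,-0.022,0,0,0,0.05],[0,0,-0.022,0,0,0,0.05],[0,0,-0.022,0,0,0,0.05],[0,0,-0.022,0,0,0,0.05],[0,0,-0.02,0,0,0,0.05],[0,0,-0.01,0,0,0,0.05],[0,0,0,0,0,0,0.05],[0,0,0,0,0,0,0.05]], "grip_force": 40}}

```text
t: 3.25
tool_pos: [0.473, 0.4282, 0.1129]
tcp_rot: [-3.14, -0.004, 0.784]
contact_force: [0.5, 0.3, 1.2]
width: 0.0501
```

Run:
```python
from h import *
go([.4722,.4276,.106])
s=snap('wrist','wrist3')
```

```text
t 3.25 pos [0.473  0.4282 0.1129] d [-0.0008 -0.0006 -0.0069] turn [-0.0039  0.0018  0.0014] F [0.55 0.3  1.19] M [-0.002 -0.01   0.022] w 0.0501
```

View pics/wrist3.png

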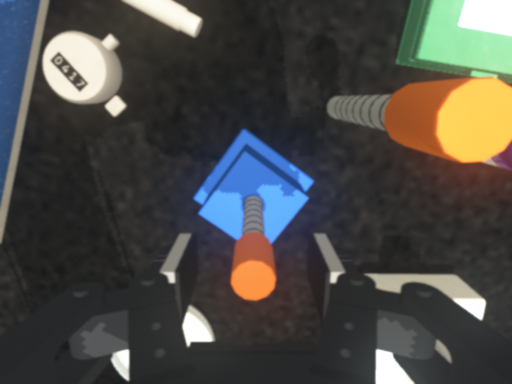

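The rod (254) is midway between the pads (190 and 315).

Request:
{"fn": "jog_arm", "kwargs": {"motion": [[-0.0005,-0.0005,-0.006,-0.004,0.002,0,0.05],[0,0,0,0,0,0,0.05],[0,0,0,0,0,0,0.012],[0,0,0,0,0,0,0.012],[0,0,0,0,0,0,0.012],[0,0,0,0,0,0,0.012],[0,0,0,0,0,0,0.012],[0,0,0,0,0,0,0.012]], "grip_force": 40}}

```text
t: 4.3
tool_pos: [0.473, 0.4283, 0.1081]
tcp_rot: [-3.141, -0.002, 0.784]
contact_force: [0.6, -0.1, 0.5]
width: 0.017
```

Run:
```python
from h import *
go([.4722,.4276,.106])
```

```text
t 4.3 pos [0.473  0.4283 0.1081] d [-0.0008 -0.0007 -0.0021] turn [-0.0017  0.0013  0.0014] F [ 0.57 -0.1   0.54] M [-0.012  0.002 -0.054] w 0.017
```

Request:
{"fn": "jog_arm", "kwargs": {"motion": [[0,0,0.01,0,0,0,0.012],[0,0,0.02,0,0,0,0.012],[0,0,0.03,0,0,0,0.012],[0,0,0.03,0,0,0,0.012],[0,0,0.03,0,0,0,0.012],[0,0,0.025,0,0,0,0.012],[0,0,0,0,0,0,0.012],[0,0,0,0,0,0,0.012]]}}

```text
t: 5.3
tool_pos: [0.472, 0.4272, 0.2601]
tcp_rot: [-3.141, -0.002, 0.784]
contact_force: [1.0, -0.0, -1.8]
width: 0.0168
```

Run:
```python
from h import *
go([.4225,.196,.25])
s=snap('scene','scene4');snap('wrist','wrist4');s=snap('side','side4');crop(s,220,70,340,250,4,'c5')
```

```text
t 5.3 pos [0.472  0.4272 0.2601] d [-0.0495 -0.2312 -0.0101] turn [-0.0018  0.0008  0.0014] F [ 0.97 -0.04 -1.81] M [-0.025  0.012  0.052] w 0.0168
```

View pics/scene4.png

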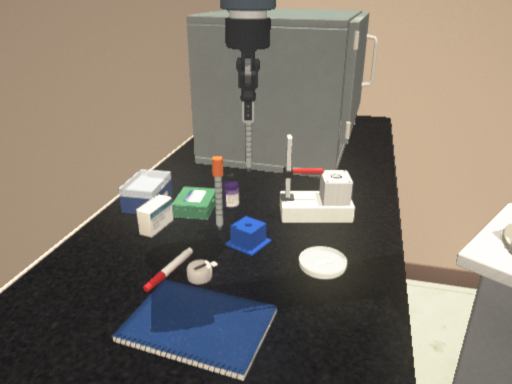

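View pics/wrist4.png

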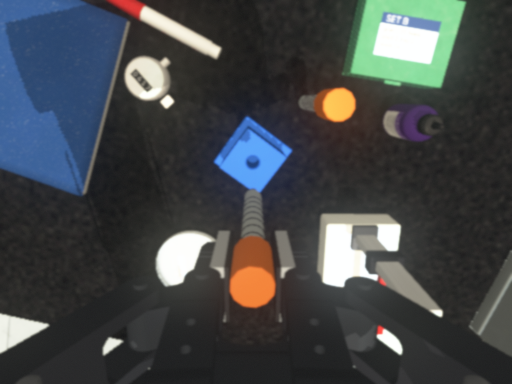

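The rod is held upright, and the stand is now empty at scene (249,235). The well mouth is now visible in the scene view near (336,177), so I'll measure it from both cameras.

Run:
```python
from h import *
s=load('scene4');d=load('side4')
crop(s,315,160,360,200,14,'c6');crop(d,260,240,330,310,9,'c7')
```

```text
(no output)
```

View pics/c6.png

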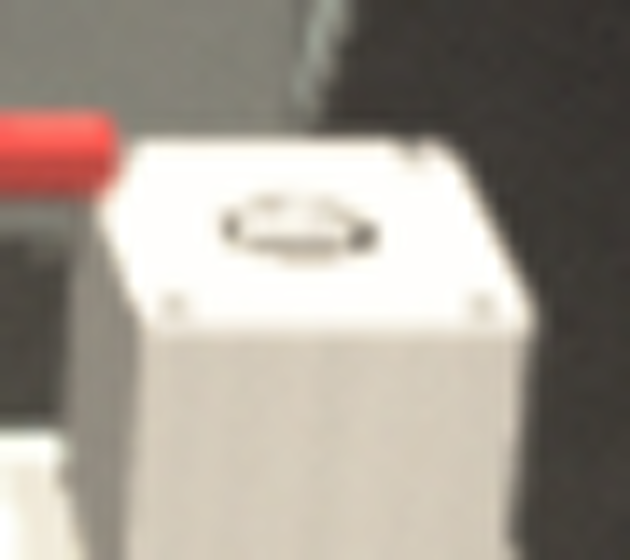

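View pics/c7.png

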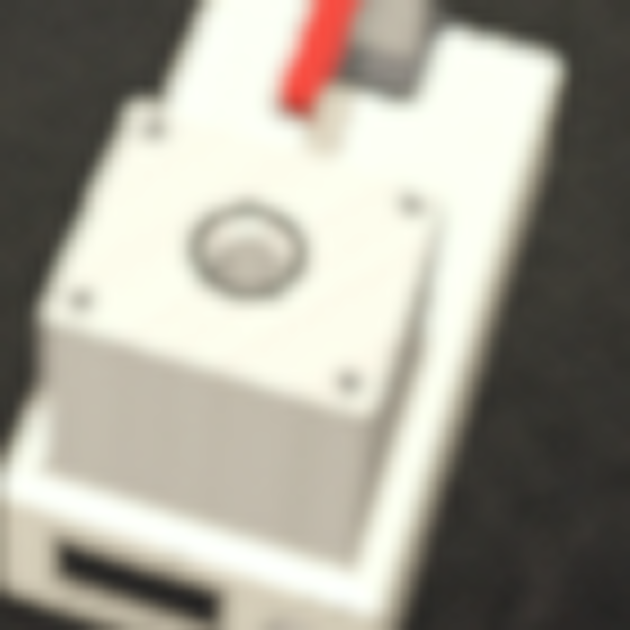

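View pics/c5.png

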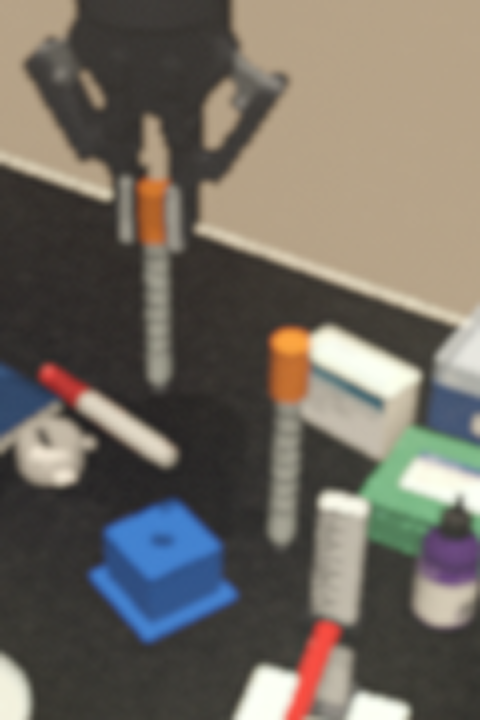

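Run:
```python
from h import *
np.set_printoptions(precision=4,suppress=True)
s=load('scene4');d=load('side4')
print(atz(s,335.9,175.9,.095),atz(d,287.1,267.3,.095))
P=[atz(d,260+(x+.5)/9-.5,240+(y+.5)/9-.5,.095) for x,y in [(152,127),(412,205),(348,383),(82,300)]]
print(np.array(P),np.mean(P,0))
P=[atz(s,315+(x+.5)/14-.5,160+(y+.5)/14-.5,.095) for x,y in [(176,306),(483,304)]];print(np.array(P))
# TCP vs rod: rod position by camera now
for n,q in (('s',s),('d',d)):
    print(n,proj(q,[[.472,.4272,.162],[.472,.4272,.292]]))
```

```text
[0.4253 0.1987 0.095 ] [0.4223 0.1969 0.095 ]
[[0.4186 0.2348 0.095 ]
 [0.4594 0.1924 0.095 ]
 [0.4252 0.159  0.095 ]
 [0.385  0.2002 0.095 ]] [0.4221 0.1966 0.095 ]
[[0.4213 0.2374 0.095 ]
 [0.3877 0.203  0.095 ]]
s [[248.6823 170.4057]
 [248.3596 102.6919]]
d [[259.9289 165.7358]
 [259.2408 114.7091]]
```

Request:
{"fn": "jog_arm", "kwargs": {"motion": [[-0.012,-0.03,0,0,0,0,0.012],[-0.012,-0.04,0,0,0,0,0.012],[-0.01,-0.045,0,0,0,0,0.012],[-0.008,-0.045,0,0,0,0,0.012],[-0.005,-0.04,0,0,0,0,0.012],[-0.002,-0.025,0,0,0,0,0.012],[0,0,0,0,0,0,0.012],[0,0,0,0,0,0,0.012]]}}

```text
t: 6.45
tool_pos: [0.4191, 0.1944, 0.253]
tcp_rot: [3.141, 0.009, 0.784]
contact_force: [0.5, 0.2, -1.7]
width: 0.0169
```

Run:
```python
from h import *
go([.4232,.1972,.232])
```

```text
t 6.45 pos [0.4191 0.1944 0.253 ] d [ 0.0041  0.0028 -0.021 ] turn [ 0.0068 -0.0064  0.0006] F [ 0.48  0.18 -1.71] M [0.033 0.013 0.007] w 0.0169
```

Request:
{"fn": "jog_arm", "kwargs": {"motion": [[0.004,0.003,0,0.007,-0.006,0,0.012],[0,0,-0.015,0,0,0,0.012],[0,0,-0.015,0,0,0,0.012],[0,0,-0.012,0,0,0,0.012],[0,0,0,0,0,0,0.012],[0,0,0,0,0,0,0.012],[0,0,0,0,0,0,0.012],[0,0,0,0,0,0,0.012]]}}

```text
t: 7.45
tool_pos: [0.4255, 0.202, 0.2097]
tcp_rot: [-3.142, -0.002, 0.788]
contact_force: [0.8, 0.5, -0.7]
width: 0.0172
```

Run:
```python
from h import *
go([.4232,.1972,.206])
s=snap('scene','scene5');w=snap('wrist','wrist5');d=snap('side','side5')
crop(s,305,130,365,190,10,'c8');crop(d,245,200,325,300,6,'c9')
```

```text
t 7.45 pos [0.4255 0.202  0.2097] d [-0.0023 -0.0048 -0.0037] turn [-0.0017  0.0016 -0.0032] F [ 0.81  0.49 -0.74] M [-0.031 -0.045  0.038] w 0.0172
```

View pics/c8.png

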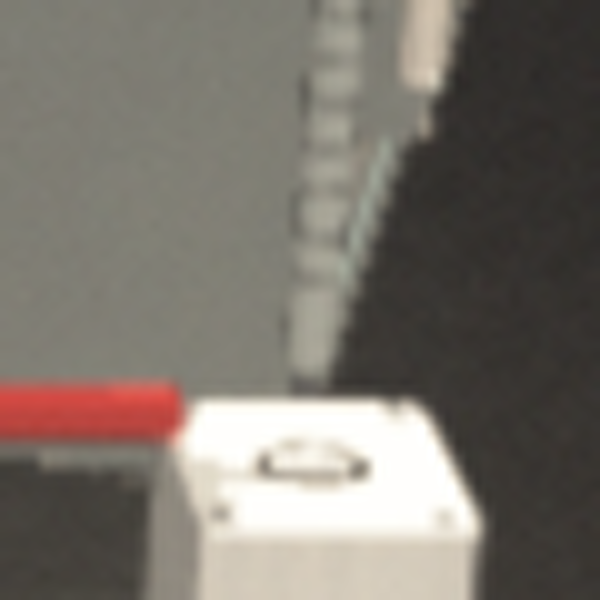

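View pics/c9.png

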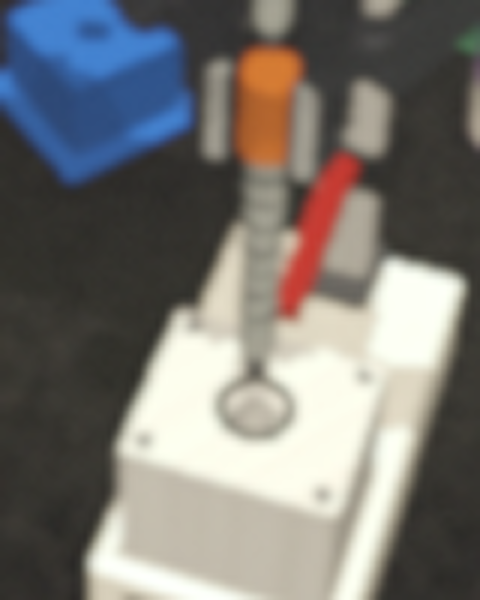

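View pics/wrist5.png

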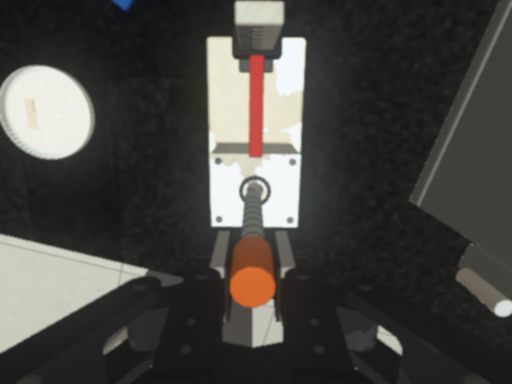

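Run:
```python
from h import *
np.set_printoptions(precision=4,suppress=True)
s=load('scene5');d=load('side5');w=load('wrist5')
z=.2097-.098
print('tip pred',proj(s,[.4255,.202,z]),proj(d,[.4255,.202,z]),proj(w,[.4255,.202,z]))
print('tip meas',atz(s,335.3,168.3,z),atz(d,287.25,262.1,z))
print('mouth',atz(s,335.75,175.85,.095),atz(d,287.4,267.4,.095))
a=305;print('shaft top s', proj(s,[.4255,.202,z+.05]))
crop(w,205,140,310,240,7,'c10')
print('wrist mouth', proj(w,[.4255,.202,.095]))
```

```text
tip pred [[335.5512 169.3769]] [[287.6836 259.2384]] [[252.8231 190.3812]]
tip meas [0.4296 0.1972 0.1117] [0.4216 0.1964 0.1117]
mouth [0.4257 0.1987 0.095 ] [0.4227 0.1965 0.095 ]
shaft top s [[337.3748 148.066 ]]
wrist mouth [[252.7866 184.7871]]
```

View pics/c10.png

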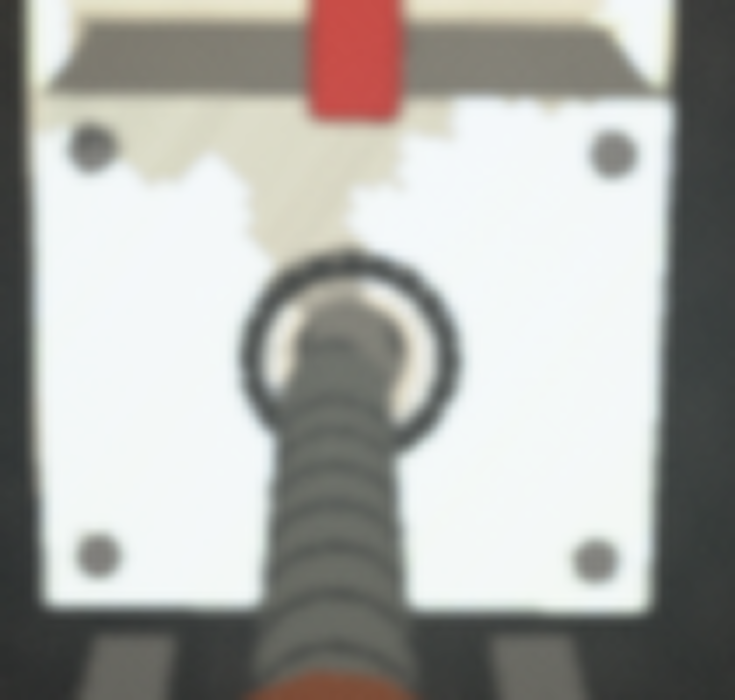

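```bash
cat >> h.py <<'E'
def overlay(s,tip,ax,box,k,tag,mouth=None):
    u0,v0,u1,v1=box
    im=cv2.resize(s['pixels'][v0:v1,u0:u1],None,fx=k,fy=k,interpolation=cv2.INTER_CUBIC)
    def circ(z,rad,col,c=None,a=None):
        a=np.array(ax,float)/np.linalg.norm(ax) if a is None else a
        c=np.array(tip)+a*z if c is None else np.array(c)
        e1=np.cross(a,[0,0.3,.9] if abs(a[0])>.5 else [1,0,0]);e1/=np.linalg.norm(e1);e2=np.cross(a,e1)
        th=np.linspace(0,2*np.pi,60)
        P=c+rad*(np.outer(np.cos(th),e1)+np.outer(np.sin(th),e2))
        q=((proj(s,P)-[u0,v0]+.5)*k-.5)
        cv2.polylines(im,[np.round(q*8).astype(np.int32)],True,col,1,cv2.LINE_AA,3)
    for z,rad in [(0,.004),(.007,.006),(.02,.006),(.06,.006),(.1,.009),(.13,.009)]: circ(z,rad,(0,255,0))
    if mouth is not None: circ(0,.00675,(255,0,255),mouth,np.array([0,0,1.]))
    cv2.imwrite(f'pics/{tag}.png',im)
E
python3 - <<'E'
from h import *
s=load('scene5');d=load('side5');w=load('wrist5')
t=[.4255,.202,.1117];m=[.4235,.1981,.095]
overlay(s,t,[0,0,1],(305,100,375,190),6,'o1',m)
overlay(d,t,[0,0,1],(255,200,315,285),7,'o2',m)
overlay(w,t,[0,0,1],(205,140,305,315),4,'o3',m)
a=[cv2.imread(f'pics/o{i}.png') for i in (1,2,3)]
H=600;a=[cv2.copyMakeBorder(x[:H],0,max(0,H-x.shape[0]),0,0,cv2.BORDER_CONSTANT) for x in a]
c=np.hstack(a);print(c.shape);cv2.imwrite('pics/o_all.png',cv2.resize(c,None,fx=.63,fy=.63) if c.shape[1]>1260 else c[:, :])
E
```

```text
(600, 1240, 3)
```

View pics/o1.png

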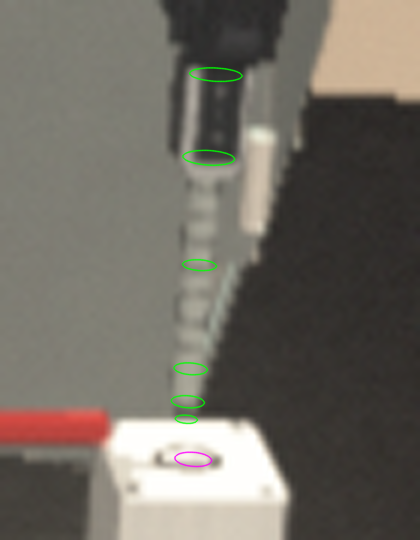

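View pics/o2.png

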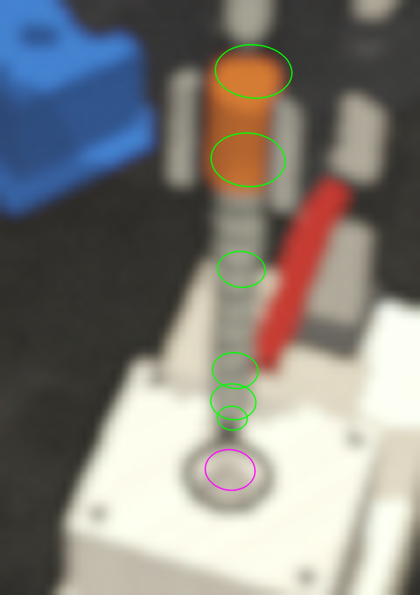

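View pics/o3.png

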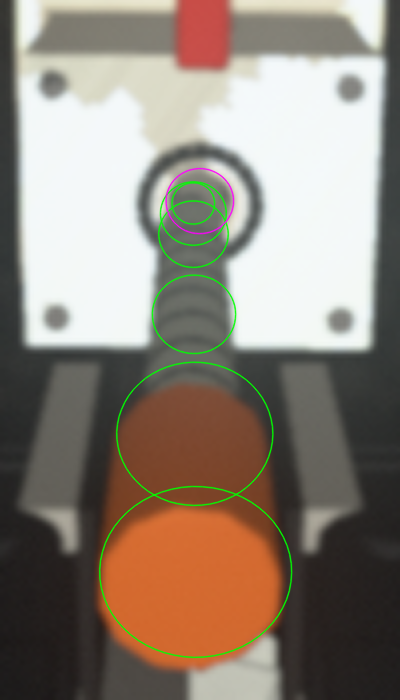

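Request:
{"fn": "jog_arm", "kwargs": {"motion": [[-0.001,-0.003,-0.004,-0.001,0.001,-0.003,0.012],[0,0,0,0,0,0,0.012],[0,0,-0.004,0,0,0,0.012],[0,0,0,0,0,0,0.012],[0,0,0,0,0,0,0.012],[0,0,0,0,0,0,0.012],[0,0,0,0,0,0,0.012],[0,0,0,0,0,0,0.012]]}}

```text
t: 8.6
tool_pos: [0.4243, 0.1986, 0.201]
tcp_rot: [-3.141, -0.0, 0.785]
contact_force: [0.0, -0.5, -0.8]
width: 0.0169
```

Run:
```python
from h import *
go([.424,.199,.2])
s=snap('scene','scene6');w=snap('wrist','wrist6');d=snap('side','side6')
o=r.observe()['tool_pos'];t=o-[0,0,.098];m=[.424,.199,.095];print(t)
for q,n in((s,'s'),(d,'d'),(w,'w')): print(n,'tip',proj(q,t),'mouth under',proj(q,[t[0],t[1],.095]))
overlay(s,t,[0,0,1],(315,150,365,190),14,'p1')
overlay(d,t,[0,0,1],(265,240,315,285),14,'p2')
overlay(w,t,[0,0,1],(225,160,285,220),10,'p3')
```

```text
t 8.6 pos [0.4243 0.1986 0.201 ] d [-0.0003  0.0004 -0.001 ] turn [-0.0004  0.0002  0.0001] F [ 0.02 -0.49 -0.78] M [ 0.017  0.013 -0.019] w 0.0169
[0.424273   0.19853208 0.10298256]
s tip [[336.59812943 172.71928869]] mouth under [[336.31218446 176.00735105]]
d tip [[287.79260912 263.69713519]] mouth under [[287.62993668 266.30338552]]
w tip [[252.90000167 190.23945831]] mouth under [[252.88066402 187.4641832 ]]
```

View pics/p1.png

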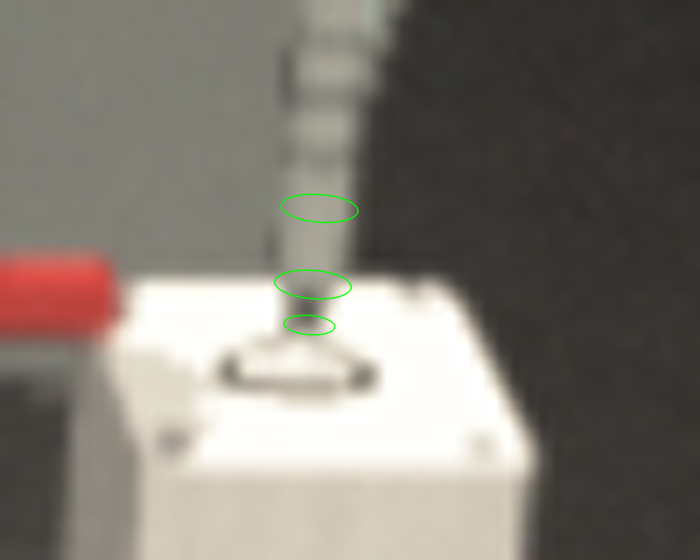

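View pics/p2.png

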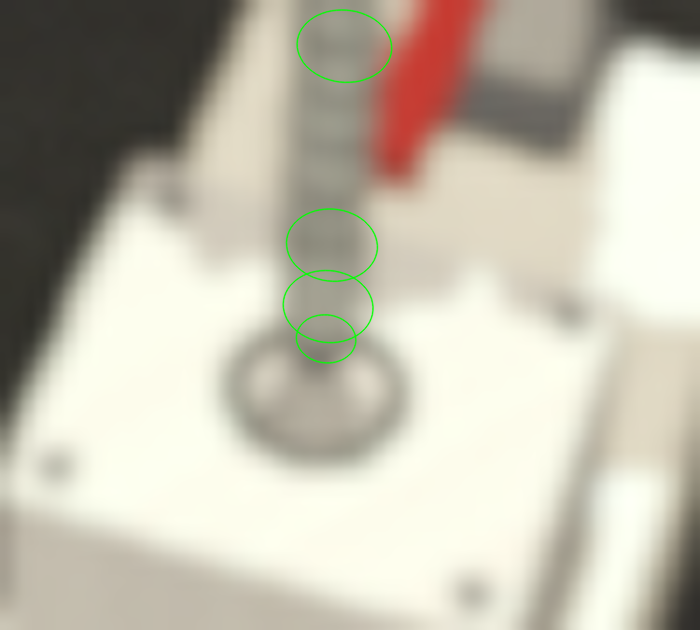

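View pics/p3.png

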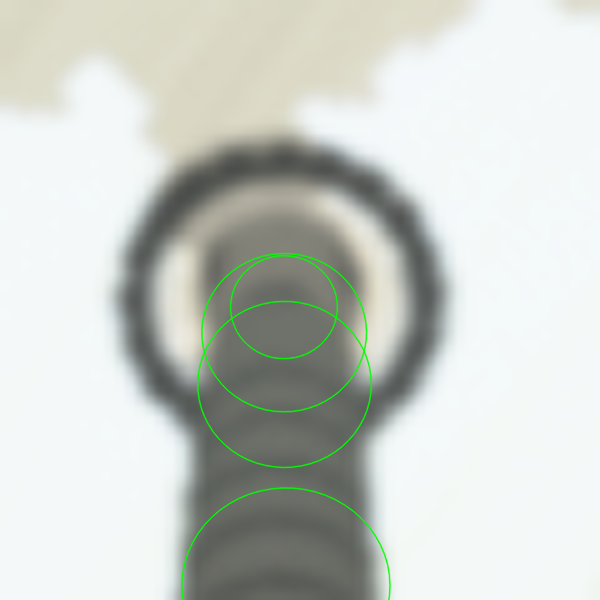

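In all three views the foot hovers over the mouth to within about 1 mm. I'll nudge slightly and lower gently so the foot enters.

Request:
{"fn": "jog_arm", "kwargs": {"motion": [[0.0004,0.0005,-0.003,0,0,0,0.012],[0,0,-0.003,0,0,0,0.012],[0,0,-0.003,0,0,0,0.012],[0,0,-0.003,0,0,0,0.012],[0,0,0,0,0,0,0.012],[0,0,0,0,0,0,0.012],[0,0,0,0,0,0,0.012],[0,0,0,0,0,0,0.012]]}}

```text
t: 9.75
tool_pos: [0.4247, 0.1991, 0.188]
tcp_rot: [-3.141, -0.0, 0.785]
contact_force: [-0.9, 0.1, -1.2]
width: 0.0167
```

Run:
```python
from h import *
go([.424,.199,.2])
s=snap('scene','scene7');w=snap('wrist','wrist7');d=snap('side','side7')
crop(s,315,150,365,190,10,'q1')
crop(d,265,240,315,285,10,'q2')
crop(w,225,160,285,220,8,'q3')
```

```text
t 9.75 pos [0.4247 0.1991 0.188 ] d [-0.0007 -0.0001  0.012 ] turn [-0.0003  0.0001  0.0002] F [-0.87  0.07 -1.17] M [ 0.032 -0.02  -0.036] w 0.0167
```

View pics/q1.png

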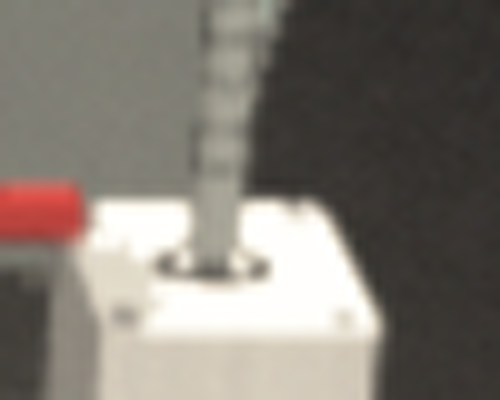

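View pics/q2.png

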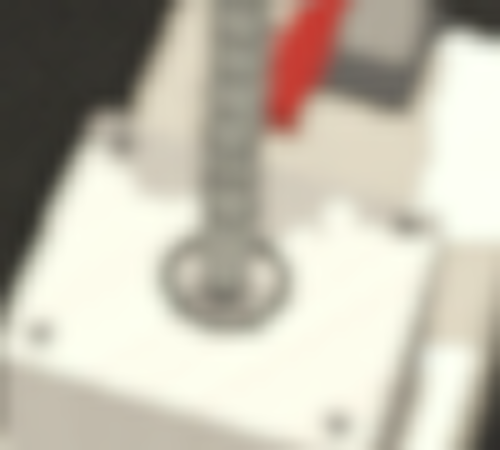

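View pics/q3.png

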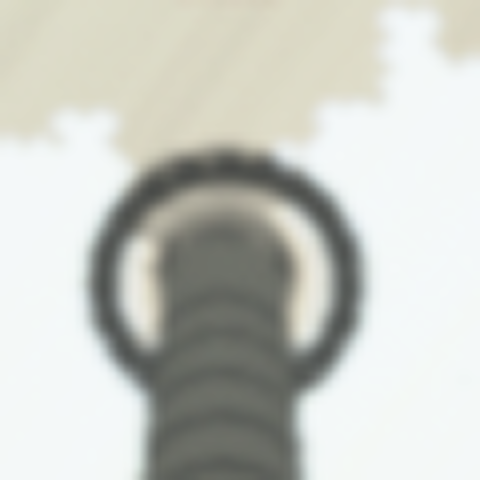

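The foot is inside the mouth and centred: scene rod 215 against ring 212, side foot 222 against ring 225. There is no load on it yet. I'll continue to about 28 mm deep; the floor is at least 45 mm down.

Request:
{"fn": "jog_arm", "kwargs": {"motion": [[0,0,-0.003,0,0,0,0.012],[0,0,-0.003,0,0,0,0.012],[0,0,-0.003,0,0,0,0.012],[0,0,-0.002,0,0,0,0.012],[0,0,0,0,0,0,0.012],[0,0,0,0,0,0,0.012],[0,0,0,0,0,0,0.012],[0,0,0,0,0,0,0.012]], "grip_force": 50}}

```text
t: 10.9
tool_pos: [0.4246, 0.199, 0.1761]
tcp_rot: [-3.141, -0.0, 0.785]
contact_force: [0.5, -0.6, -1.2]
width: 0.0163
```

Run:
```python
from h import *
go([.4247,.1991,.177])
```

```text
t 10.9 pos [0.4246 0.199  0.1761] d [0.0001 0.0001 0.0009] turn [-0.0002 -0.0001  0.0002] F [ 0.52 -0.6  -1.16] M [-0.037  0.012 -0.023] w 0.0163
```

Request:
{"fn": "jog_arm", "kwargs": {"motion": [[0,0,-0.002,0,0,0,0.012],[0,0,-0.002,0,0,0,0.012],[0,0,-0.002,0,0,0,0.012],[0,0,-0.001,0,0,0,0.012],[0,0,0,0,0,0,0.012],[0,0,0,0,0,0,0.012],[0,0,0,0,0,0,0.012],[0,0,0,0,0,0,0.012]]}}

```text
t: 11.9
tool_pos: [0.4254, 0.1992, 0.1706]
tcp_rot: [3.14, -0.003, 0.785]
contact_force: [-1.2, -0.4, 3.4]
width: 0.0166
```

Run:
```python
from h import *
go([.4247,.1991,.177])
s=snap('scene','scene8');d=snap('side','side8')
crop(s,300,90,375,190,6,'q4')
crop(d,245,180,325,285,6,'q5')
```

```text
t 11.9 pos [0.4254 0.1992 0.1706] d [-0.0007 -0.0001  0.0064] turn [-0.0011  0.0027 -0.0003] F [-1.22 -0.41  3.43] M [-0.174  0.506 -0.067] w 0.0166
```

View pics/q4.png

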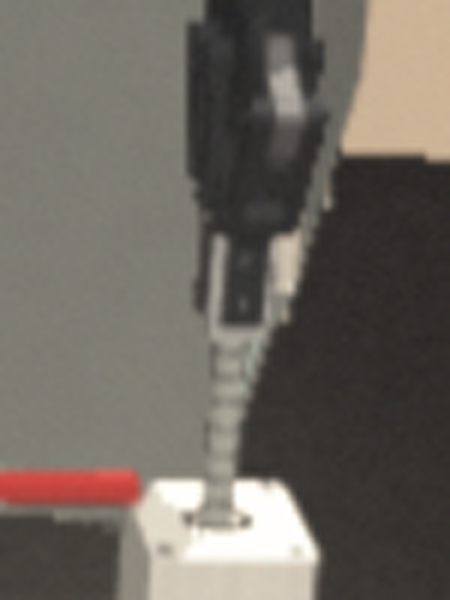

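View pics/q5.png

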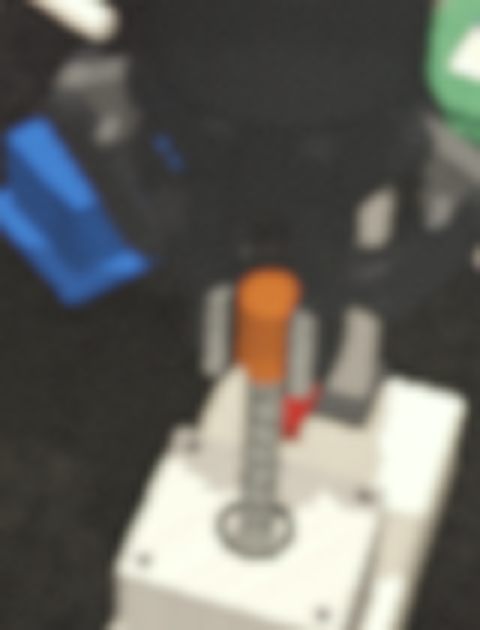

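The drag has begun (Fz +3.4 N, which is about 4.5 N without the rod's weight). There is also a small sideways load towards −x, which I'll relieve while I continue down.

Request:
{"fn": "jog_arm", "kwargs": {"motion": [[-0.0007,-0.0002,-0.002,0,0,0,0.012],[0,0,-0.002,0,0,0,0.012],[0,0,-0.002,0,0,0,0.012],[0,0,-0.002,0,0,0,0.012],[0,0,-0.002,0,0,0,0.012],[0,0,0,0,0,0,0.012],[0,0,0,0,0,0,0.012],[0,0,0,0,0,0,0.012]]}}

```text
t: 13.0
tool_pos: [0.425, 0.1991, 0.16]
tcp_rot: [3.14, -0.003, 0.785]
contact_force: [-0.6, 0.4, 2.9]
width: 0.0165
```

Run:
```python
from h import *
go([.4245,.199,.153])
```

```text
t 13.0 pos [0.425  0.1991 0.16  ] d [-0.0005 -0.0001 -0.007 ] turn [-0.0013  0.0036 -0.0004] F [-0.62  0.39  2.95] M [-0.148  0.231 -0.017] w 0.0165
```

Request:
{"fn": "jog_arm", "kwargs": {"motion": [[-0.0005,-0.0001,-0.002,0,0,0,0.012],[0,0,-0.002,0,0,0,0.012],[0,0,-0.002,0,0,0,0.012],[0,0,-0.002,0,0,0,0.012],[0,0,-0.001,0,0,0,0.012],[0,0,0,0,0,0,0.012],[0,0,0,0,0,0,0.012],[0,0,0,0,0,0,0.012]]}}

```text
t: 14.0
tool_pos: [0.4249, 0.1991, 0.1506]
tcp_rot: [3.14, -0.004, 0.786]
contact_force: [-0.7, 0.1, 2.0]
width: 0.0166
```

Run:
```python
from h import *
go([.4245,.199,.15])
```

```text
t 14.0 pos [0.4249 0.1991 0.1506] d [-0.0004 -0.0001 -0.0006] turn [-0.0015  0.0045 -0.0006] F [-0.67  0.07  2.  ] M [-0.162  0.063  0.038] w 0.0166
```

Past here the floor can come at any time, so each call goes down at most 1.5 mm. I'm lowering the grip force so the grip would slip before it could press hard.

Request:
{"fn": "jog_arm", "kwargs": {"motion": [[0,0,-0.001,0,0,0,0.012],[0,0,-0.001,0,0,0,0.012],[0,0,0,0,0,0,0.012],[0,0,0,0,0,0,0.012],[0,0,0,0,0,0,0.012],[0,0,0,0,0,0,0.012],[0,0,0,0,0,0,0.012],[0,0,0,0,0,0,0.012]], "grip_force": 20}}

```text
t: 15.0
tool_pos: [0.4249, 0.199, 0.1486]
tcp_rot: [3.139, -0.004, 0.786]
contact_force: [0.4, -0.4, 2.7]
width: 0.0165
```

Request:
{"fn": "jog_arm", "kwargs": {"motion": [[0,0,-0.0005,0,0,0,0.012],[0,0,-0.0005,0,0,0,0.012],[0,0,-0.0005,0,0,0,0.012],[0,0,0,0,0,0,0.012],[0,0,0,0,0,0,0.012],[0,0,0,0,0,0,0.012],[0,0,0,0,0,0,0.012],[0,0,0,0,0,0,0.012]]}}

```text
t: 16.0
tool_pos: [0.4249, 0.199, 0.147]
tcp_rot: [3.139, -0.004, 0.785]
contact_force: [0.1, -0.2, 4.0]
width: 0.0166
```

Request:
{"fn": "jog_arm", "kwargs": {"motion": [[0,0,-0.0005,0,0,0,0.012],[0,0,-0.0005,0,0,0,0.012],[0,0,0,0,0,0,0.012],[0,0,0,0,0,0,0.012],[0,0,0,0,0,0,0.012],[0,0,0,0,0,0,0.012],[0,0,0,0,0,0,0.012],[0,0,0,0,0,0,0.012]]}}

```text
t: 17.0
tool_pos: [0.4249, 0.199, 0.146]
tcp_rot: [3.139, -0.004, 0.786]
contact_force: [-0.9, -0.5, 3.9]
width: 0.0165
```

Request:
{"fn": "jog_arm", "kwargs": {"motion": [[0,0,-0.0008,0,0,0,0.012],[0,0,-0.0007,0,0,0,0.012],[0,0,0,0,0,0,0.012],[0,0,0,0,0,0,0.012],[0,0,0,0,0,0,0.012],[0,0,0,0,0,0,0.012],[0,0,0,0,0,0,0.012],[0,0,0,0,0,0,0.012]]}}

```text
t: 18.0
tool_pos: [0.4249, 0.1991, 0.1444]
tcp_rot: [3.139, -0.004, 0.786]
contact_force: [0.6, -0.5, 4.0]
width: 0.0165
```

Run:
```python
from h import *
go([.4249,.199,.14])
```

```text
t 18.0 pos [0.4249 0.1991 0.1444] d [-0.     -0.0001 -0.0044] turn [-0.0016  0.0047 -0.0006] F [ 0.59 -0.51  4.02] M [-0.201  0.126 -0.003] w 0.0165
```

Request:
{"fn": "jog_arm", "kwargs": {"motion": [[0,0,-0.0008,0,0,0,0.012],[0,0,-0.0008,0,0,0,0.012],[0,0,0,0,0,0,0.012],[0,0,0,0,0,0,0.012],[0,0,0,0,0,0,0.012],[0,0,0,0,0,0,0.012],[0,0,0,0,0,0,0.012],[0,0,0,0,0,0,0.012]]}}

```text
t: 19.0
tool_pos: [0.4249, 0.199, 0.1426]
tcp_rot: [3.139, -0.004, 0.786]
contact_force: [-0.3, -0.4, 4.0]
width: 0.0166
```

Run:
```python
from h import *
go([.4249,.199,.14])
d=snap('side','side9');crop(d,245,200,325,285,6,'q6')
```

```text
t 19.0 pos [0.4249 0.199  0.1426] d [-0.     -0.     -0.0026] turn [-0.0015  0.0046 -0.0005] F [-0.27 -0.43  4.  ] M [-0.155  0.1    0.02 ] w 0.0166
```

View pics/q6.png

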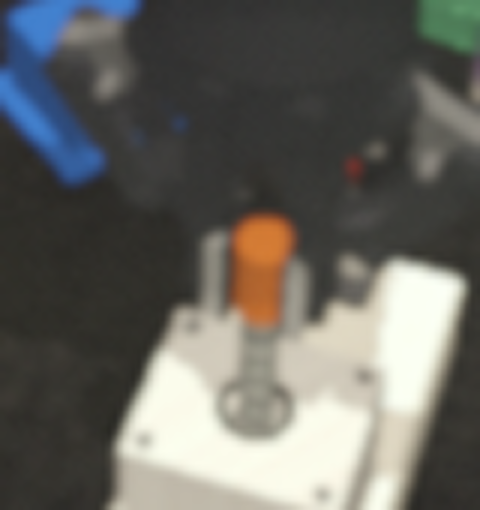

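The rod is still seated in the pads and going down; only the drag is felt. I'll continue.

Request:
{"fn": "jog_arm", "kwargs": {"motion": [[0,0,-0.0008,0,0,0,0.012],[0,0,-0.0008,0,0,0,0.012],[0,0,0,0,0,0,0.012],[0,0,0,0,0,0,0.012],[0,0,0,0,0,0,0.012],[0,0,0,0,0,0,0.012],[0,0,0,0,0,0,0.012],[0,0,0,0,0,0,0.012]]}}

```text
t: 20.05
tool_pos: [0.4249, 0.199, 0.1409]
tcp_rot: [3.139, -0.004, 0.786]
contact_force: [-0.4, -0.4, 2.8]
width: 0.0161
```

Request:
{"fn": "jog_arm", "kwargs": {"motion": [[0,0,-0.0008,0,0,0,0.012],[0,0,-0.0008,0,0,0,0.012],[0,0,0,0,0,0,0.012],[0,0,0,0,0,0,0.012],[0,0,0,0,0,0,0.012],[0,0,0,0,0,0,0.012],[0,0,0,0,0,0,0.012],[0,0,0,0,0,0,0.012]]}}

```text
t: 21.05
tool_pos: [0.4249, 0.199, 0.1392]
tcp_rot: [3.139, -0.004, 0.785]
contact_force: [0.1, -0.6, 3.5]
width: 0.0164
```

Request:
{"fn": "jog_arm", "kwargs": {"motion": [[0,0,-0.0008,0,0,0,0.012],[0,0,-0.0008,0,0,0,0.012],[0,0,0,0,0,0,0.012],[0,0,0,0,0,0,0.012],[0,0,0,0,0,0,0.012],[0,0,0,0,0,0,0.012],[0,0,0,0,0,0,0.012],[0,0,0,0,0,0,0.012]]}}

```text
t: 22.05
tool_pos: [0.4249, 0.199, 0.1374]
tcp_rot: [3.139, -0.004, 0.785]
contact_force: [0.1, 0.1, 3.4]
width: 0.0167
```

Request:
{"fn": "jog_arm", "kwargs": {"motion": [[0,0,-0.0008,0,0,0,0.012],[0,0,-0.0008,0,0,0,0.012],[0,0,0,0,0,0,0.012],[0,0,0,0,0,0,0.012],[0,0,0,0,0,0,0.012],[0,0,0,0,0,0,0.012],[0,0,0,0,0,0,0.012],[0,0,0,0,0,0,0.012]]}}

```text
t: 23.05
tool_pos: [0.425, 0.199, 0.136]
tcp_rot: [3.139, -0.005, 0.786]
contact_force: [-0.9, 0.4, 3.9]
width: 0.0165
```

Request:
{"fn": "jog_arm", "kwargs": {"motion": [[0,0,-0.0006,0,0,0,0.012],[0,0,-0.0006,0,0,0,0.012],[0,0,0,0,0,0,0.012],[0,0,0,0,0,0,0.012],[0,0,0,0,0,0,0.012],[0,0,0,0,0,0,0.012],[0,0,0,0,0,0,0.012],[0,0,0,0,0,0,0.012]]}}

```text
t: 24.05
tool_pos: [0.425, 0.1991, 0.136]
tcp_rot: [3.139, -0.005, 0.786]
contact_force: [-0.4, -1.3, 4.1]
width: 0.0169
```

Run:
```python
from h import *
go([.4249,.199,.14])
```

```text
t 24.05 pos [0.425  0.1991 0.136 ] d [-0.0001 -0.0001  0.004 ] turn [-0.0019  0.0056 -0.0009] F [-0.38 -1.3   4.08] M [-0.21   0.379  0.03 ] w 0.0169
```

The arm stopped: 1.2 mm was commanded and nothing moved, at about 57 mm depth. Hold rows reset the target to the measured pose, so the pressing relaxes between calls. I'll read the force while actually pressing, in the last rows of the call.

Request:
{"fn": "jog_arm", "kwargs": {"motion": [[0,0,0,0,0,0,0.012],[0,0,0,0,0,0,0.012],[0,0,0,0,0,0,0.012],[0,0,0,0,0,0,0.012],[0,0,-0.0006,0,0,0,0.012],[0,0,-0.0006,0,0,0,0.012],[0,0,-0.0006,0,0,0,0.012],[0,0,-0.0006,0,0,0,0.012]]}}

```text
t: 25.05
tool_pos: [0.4252, 0.1991, 0.1359]
tcp_rot: [3.138, -0.007, 0.786]
contact_force: [-3.1, -1.4, 9.0]
width: 0.0163
```

Run:
```python
from h import *
go([.4249,.199,.14])
```

```text
t 25.05 pos [0.4252 0.1991 0.1359] d [-0.0003 -0.0001  0.0041] turn [-0.0026  0.0071 -0.0014] F [-3.08 -1.4   9.05] M [-0.367  1.216  0.01 ] w 0.0163
```

Pressing raises Fz to 9 N with no downward motion, so this is the floor: about 57 mm deep, with roughly 5 N on the foot beyond the drag. A sideways load of −3 N has built up. I'll relieve that and press once more.

Request:
{"fn": "jog_arm", "kwargs": {"motion": [[-0.0006,-0.0003,0,0,0,0,0.012],[-0.0004,-0.0002,0,-0.001,0.003,0,0.012],[0,0,-0.0005,0,0,0,0.012],[0,0,-0.0006,0,0,0,0.012],[0,0,-0.0006,0,0,0,0.012],[0,0,-0.0006,0,0,0,0.012],[0,0,-0.0006,0,0,0,0.012],[0,0,-0.0006,0,0,0,0.012]]}}

```text
t: 26.05
tool_pos: [0.4251, 0.1991, 0.1358]
tcp_rot: [3.139, -0.007, 0.787]
contact_force: [-2.8, -0.6, 7.4]
width: 0.0165
```

Run:
```python
from h import *
go([.4249,.199,.14])
s=snap('scene','scene9');d=snap('side','side10');w=snap('wrist','wrist9')
crop(s,290,100,375,200,6,'r1');crop(d,245,200,325,285,6,'r2')
```

```text
t 26.05 pos [0.4251 0.1991 0.1358] d [-0.0002 -0.0001  0.0042] turn [-0.0028  0.0068 -0.0024] F [-2.76 -0.64  7.39] M [-0.26   0.937  0.021] w 0.0165
```

View pics/r1.png

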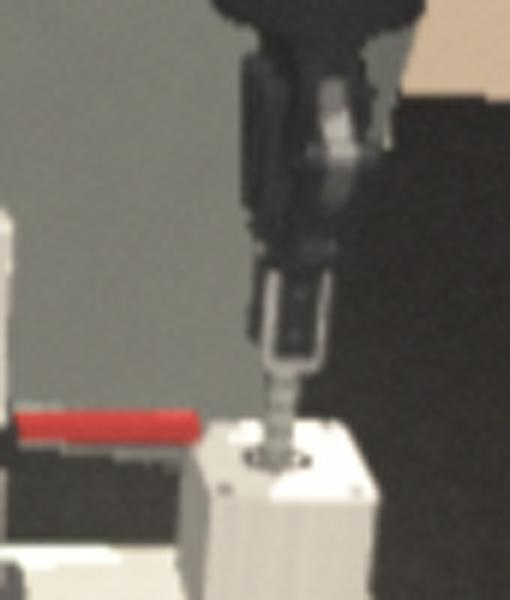

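View pics/wrist9.png

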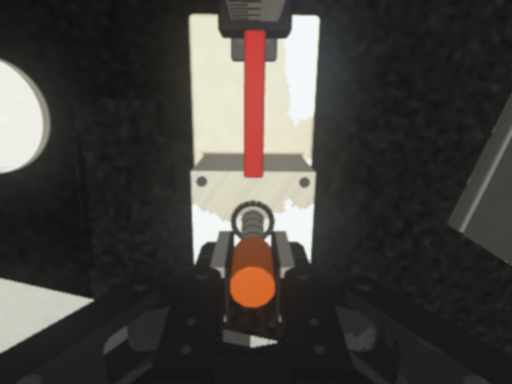

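The rod stands in the ring, well centred, and has stopped at about 57 mm. I'll press once more, a little firmer but well below 20 N, then release.

Request:
{"fn": "jog_arm", "kwargs": {"motion": [[0,0,-0.0008,0,0,0,0.012],[0,0,-0.0009,0,0,0,0.012],[0,0,-0.0009,0,0,0,0.012],[0,0,0,0,0,0,0.045],[0,0,0,0,0,0,0.045],[0,0,0,0,0,0,0.045],[0,0,0,0,0,0,0.045],[0,0,0,0,0,0,0.045]]}}

```text
t: 27.2
tool_pos: [0.4237, 0.1986, 0.1335]
tcp_rot: [3.14, -0.004, 0.787]
contact_force: [0.4, -0.5, 0.0]
width: 0.0447
```

Run:
```python
from h import *
go([.4249,.199,.2])
```

```text
t 27.2 pos [0.4237 0.1986 0.1335] d [0.0012 0.0004 0.0665] turn [-0.0016  0.0036 -0.0022] F [ 0.38 -0.47  0.04] M [ 0.017 -0.002  0.03 ] w 0.0447
```

Request:
{"fn": "jog_arm", "kwargs": {"motion": [[0,0,0.02,0,0,0,0.045],[0,0,0.03,0,0,0,0.045],[0,0,0.03,0,0,0,0.045],[0.015,0.015,0.01,0,0,0,0.045],[0.015,0.015,0,0,0,0,0.045],[0,0,0,0,0,0,0.045],[0,0,0,0,0,0,0.045],[0,0,0,0,0,0,0.045]]}}

```text
t: 28.2
tool_pos: [0.453, 0.228, 0.226]
tcp_rot: [3.141, -0.002, 0.787]
contact_force: [0.6, -0.3, -1.0]
width: 0.0452
```

Run:
```python
from h import *
go([.4590,.2340,.2])
s=snap('scene','scene10');d=snap('side','side11');w=snap('wrist','wrist10')
crop(s,270,120,370,200,7,'r1');crop(d,245,190,325,285,6,'r2')
```

```text
t 28.2 pos [0.453 0.228 0.226] d [ 0.006  0.006 -0.026] turn [-0.0007  0.002  -0.0018] F [ 0.59 -0.27 -1.02] M [-0.033 -0.022  0.021] w 0.0452
```

View pics/r1.png

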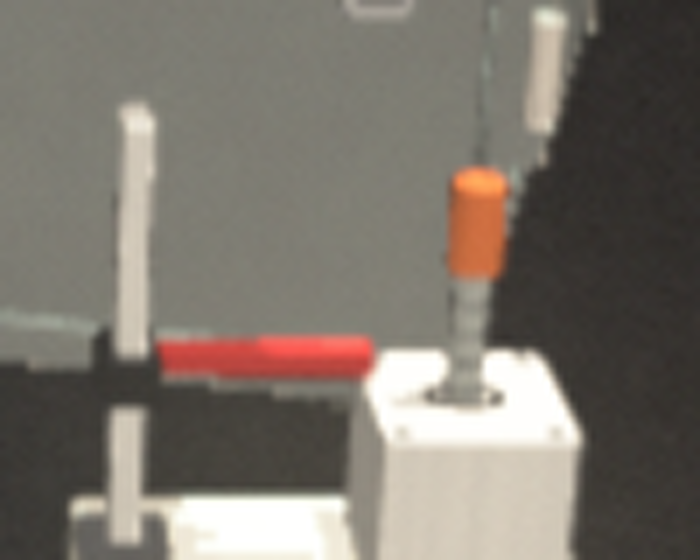

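View pics/r2.png

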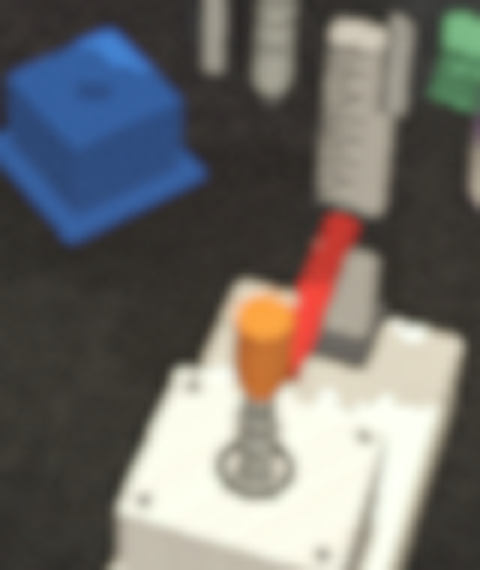

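View pics/wrist10.png

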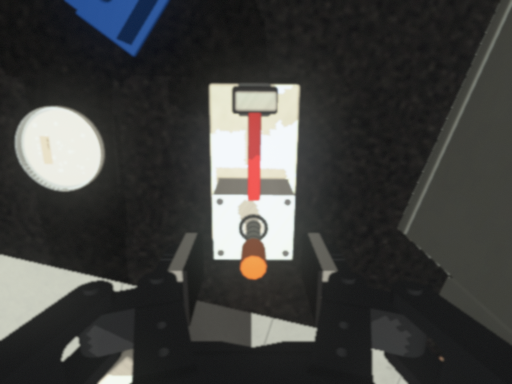

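The rod stands released and upright. Its top is at scene (338,145.3) and side (288.8,242.6), and the pointer bar is still low. Next I'll measure the height of the rod's top and the pointer's edge.

Run:
```python
from h import *
np.set_printoptions(precision=4,suppress=True)
s=load('scene10');d=load('side11');w=load('wrist10')
def tri(L):
    A=np.zeros((3,3));B=np.zeros(3)
    for c,v in L:
        v=v/np.linalg.norm(v);M=np.eye(3)-np.outer(v,v);A+=M;B+=M@c
    return np.linalg.solve(A,B)
print('rod top',tri([ray(s,338,145.3),ray(d,288.8,242.6)]),tri([ray(s,338,145.3),ray(d,288.8,242.6),ray(w,253,267)]))
W=cloud(s);D=cloud(d)
print('depth grip top s',W[145,338],'d',D[242,288],D[243,289])
# pointer red masks
for q,n in((s,'s'),(d,'d'),(w,'w')):
    X=cloud(q);b=q['pixels'].astype(int)
    m=(b[...,2]>120)&(b[...,1]<90)&(b[...,0]<90)&(np.hypot(X[...,0]-.46,X[...,1]-.235)<.1)&(X[...,2]>.06)&(X[...,2]<.22)
    m&=b[...,1]<.5*b[...,2]; 
    P=X[m]; print(n,len(P),P.mean(0) if len(P) else'', np.percentile(P[:,2],[5,25,50,75,95]) if len(P) else '')
# wrist: pointer width edges
print('wrist ptr free end/ post end at z=.12', atz(w,253.5,199,.12),atz(w,254.5,113,.12))
print('wrist mouth',atz(w,253,228,.095),'rodtop z .168',atz(w,253,267,.168))
for z in (.11,.115,.12,.125,.13): 
    p=np.array([.4239,.1985,z]);e=p+np.array([.707,.707,0])*.03; print(z,proj(s,e),proj(d,e),proj(w,e))
crop(w,200,80,310,280,4,'r3')
```

```text
rod top [0.4248 0.1984 0.1659] [0.4241 0.1982 0.1665]
depth grip top s [0.4275 0.1975 0.1671] d [0.4225 0.1995 0.165 ] [0.4221 0.1951 0.1671]
s 121 [0.4691 0.2484 0.1086] [0.1043 0.1066 0.1092 0.1107 0.1118]
d 108 [0.4733 0.247  0.1103] [0.1075 0.1098 0.1105 0.1111 0.1121]
w 463 [0.4797 0.2535 0.1137] [0.1127 0.1133 0.1138 0.1142 0.1149]
wrist ptr free end/ post end at z=.12 [0.447  0.2211 0.12  ] [0.4936 0.267  0.12  ]
wrist mouth [0.4226 0.1971 0.095 ] rodtop z .168 [0.4234 0.1983 0.168 ]
0.11 [[323.5596 169.8739]] [[292.328  249.6931]] [[253.0509 198.1418]]
0.115 [[323.7121 167.7884]] [[292.4497 248.0147]] [[253.0722 199.9597]]
0.12 [[323.8653 165.6939]] [[292.5725 246.3207]] [[253.0944 201.8445]]
0.125 [[324.0192 163.5902]] [[292.6964 244.6109]] [[253.1173 203.7999]]
0.13 [[324.1737 161.4774]] [[292.8215 242.8851]] [[253.1411 205.83  ]]
```

View pics/r3.png

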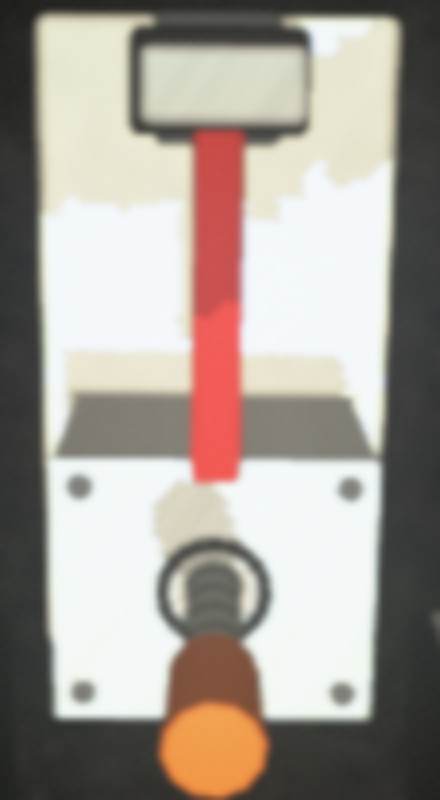

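The rod's top is at z ≈ 0.167 (kinematics say 0.1678) and the pointer's edge is at about 0.111 to 0.114. I'll grip the bar at x ≈ 55 mm so the gripper body clears the rod's grip, after checking alignment above it.

Request:
{"fn": "jog_arm", "kwargs": {"motion": [[0.01,0.009,-0.01,-0.0007,0.002,-0.002,0.045],[0,0,-0.02,0,0,0,0.04],[0,0,-0.01,0,0,0,0.04],[0,0,0,0,0,0,0.04],[0,0,0,0,0,0,0.04],[0,0,0,0,0,0,0.04],[0,0,0,0,0,0,0.04],[0,0,0,0,0,0,0.04]]}}

```text
t: 29.35
tool_pos: [0.4653, 0.2388, 0.1852]
tcp_rot: [3.141, -0.003, 0.785]
contact_force: [-0.1, 0.7, -0.3]
width: 0.0397
```

Run:
```python
from h import *
go([.4632,.2370,.0925])
w=snap('wrist','wrist11');s=snap('scene','scene11')
crop(s,270,90,370,200,6,'r4')
```

```text
t 29.35 pos [0.4653 0.2388 0.1852] d [-0.0021 -0.0018 -0.0927] turn [-0.0015  0.0024  0.0003] F [-0.1   0.7  -0.26] M [-0.034 -0.01  -0.01 ] w 0.0397
```

View pics/wrist11.png

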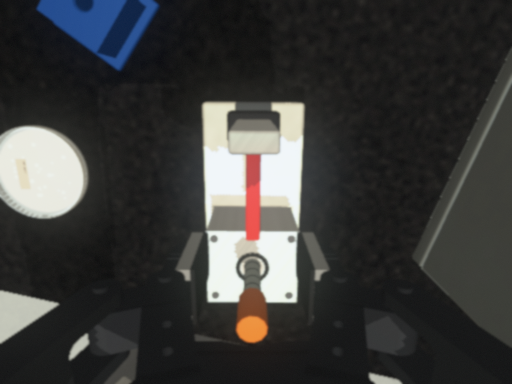

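View pics/r4.png

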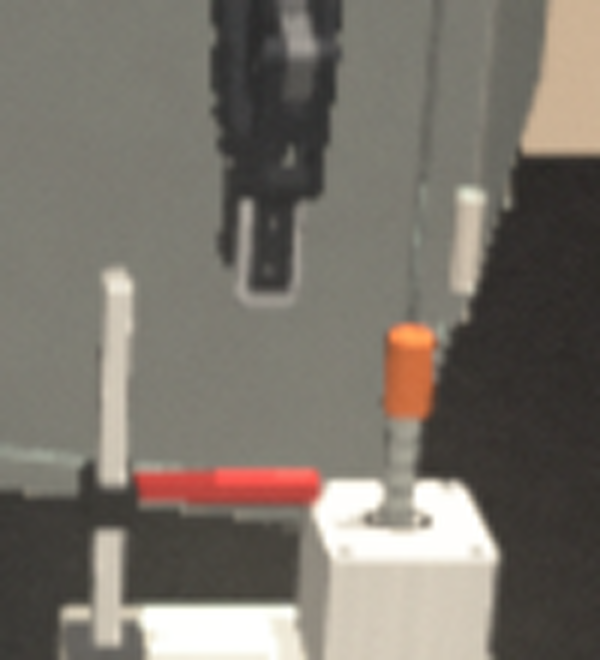

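The pointer (253) is midway between the fingers (190–315), and in the scene view the gripper is clear of both post and rod. I'll descend and close on the bar.

Request:
{"fn": "jog_arm", "kwargs": {"motion": [[-0.0015,-0.0015,-0.015,-0.0015,0.0024,0,0.04],[0,0,-0.02,0,0,0,0.04],[0,0,-0.02,0,0,0,0.04],[0,0,-0.018,0,0,0,0.04],[0,0,-0.012,0,0,0,0.04],[0,0,-0.003,0,0,0,0.04],[0,0,0,0,0,0,0.04],[0,0,0,0,0,0,0.04]]}}

```text
t: 30.45
tool_pos: [0.462, 0.2361, 0.0907]
tcp_rot: [-3.14, 0.003, 0.784]
contact_force: [-1.0, -0.1, 0.6]
width: 0.0403
```

Run:
```python
from h import *
go([.4632,.2370,.0925])
w=snap('wrist','wrist12')
```

```text
t 30.45 pos [0.462  0.2361 0.0907] d [0.0012 0.0009 0.0018] turn [ 0.0013 -0.0029  0.0007] F [-0.97 -0.08  0.58] M [-0.006  0.004  0.023] w 0.0403
```

View pics/wrist12.png

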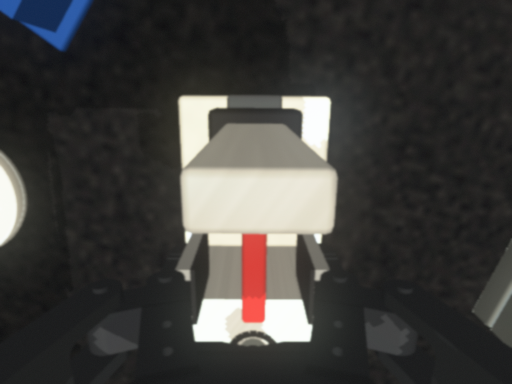

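The bar (255) lies between the fingers (205–310) and nothing is touching. Closing.

Request:
{"fn": "jog_arm", "kwargs": {"motion": [[0,0,0,0,0,0,0.004],[0,0,0,0,0,0,0.004],[0,0,0,0,0,0,0.004],[0,0,0,0,0,0,0.004],[0,0,0.008,0,0,0,0.004],[0,0,0.01,0,0,0,0.004],[0,0,0.01,0,0,0,0.004],[0,0,0,0,0,0,0.004]], "grip_force": 40}}

```text
t: 31.5
tool_pos: [0.4629, 0.236, 0.1216]
tcp_rot: [-3.141, 0.001, 0.784]
contact_force: [-2.1, -0.9, 3.1]
width: 0.0091
```

Run:
```python
from h import *
go([.4632,.2370,.147])
s=snap('scene','scene12');d=snap('side','side12')
crop(s,270,90,370,200,6,'r5');crop(d,245,180,335,285,6,'r6')
```

```text
t 31.5 pos [0.4629 0.236  0.1216] d [0.0003 0.001  0.0254] turn [ 0.0007 -0.0011  0.0013] F [-2.06 -0.88  3.07] M [-0.358  0.392 -0.063] w 0.0091
```

View pics/r5.png

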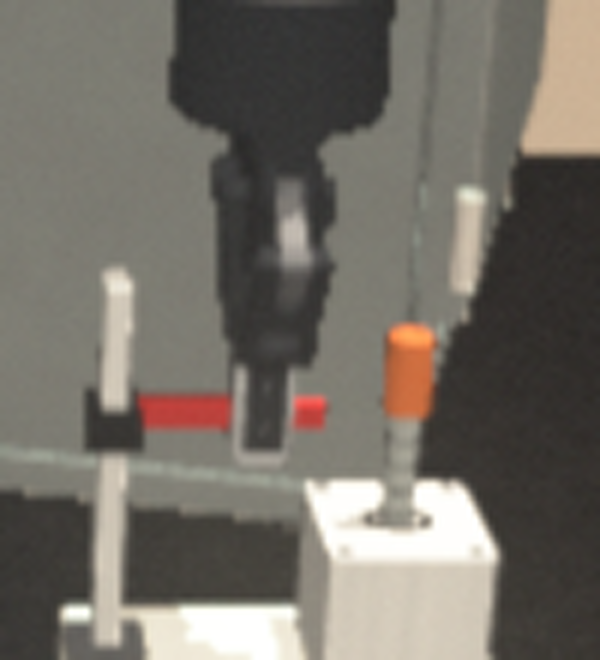

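View pics/r6.png

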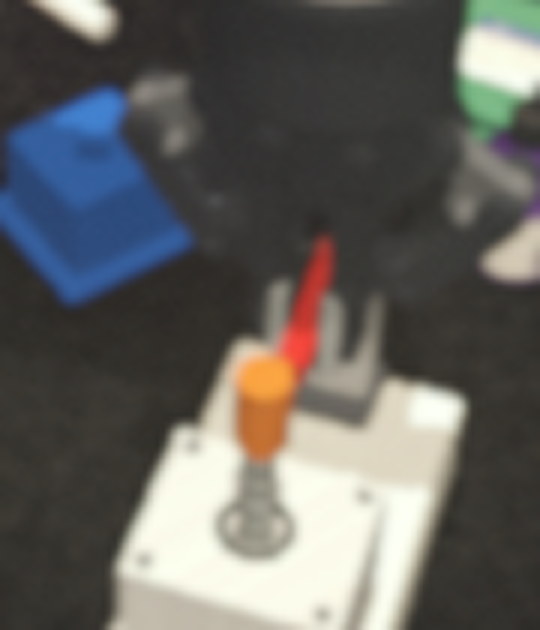

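The bar is gripped and has risen with the hand. I'll lift most of the remaining 24 mm, then compare against the rod's top in the pictures.

Request:
{"fn": "jog_arm", "kwargs": {"motion": [[0,0,0.006,0,0,0,0.004],[0,0,0.008,0,0,0,0.004],[0,0,0.005,0,0,0,0.004],[0,0,0.002,0,0,0,0.004],[0,0,0,0,0,0,0.004],[0,0,0,0,0,0,0.004],[0,0,0,0,0,0,0.004],[0,0,0,0,0,0,0.004]]}}

```text
t: 32.6
tool_pos: [0.4628, 0.236, 0.1424]
tcp_rot: [-3.141, 0.002, 0.784]
contact_force: [1.8, -0.4, -3.6]
width: 0.0089
```

```bash
python3 - <<'E'
from h import *
np.set_printoptions(precision=4,suppress=True)
go([.4632,.2370,.147])
s=snap('scene','scene13');d=snap('side','side13');w=snap('wrist','wrist13')
def boxov(q,h,box,k,tag,top=.1675):
    u0,v0,u1,v1=box
    im=cv2.resize(q['pixels'][v0:v1,u0:u1],None,fx=k,fy=k,interpolation=cv2.INTER_CUBIC)
    O=np.array([.4239,.1985,0]);ex=np.array([.7071,.7071,0]);ey=np.array([-.7071,.7071,0])
    def pl(P,col):
        cv2.polylines(im,[np.round(((proj(q,np.array(P))-[u0,v0]+.5)*k-.5)*8).astype(np.int32)],True,col,1,cv2.LINE_AA,3)
    for z in (h,h-.01): pl([O+ex*x+ey*y+[0,0,z] for x,y in((.03,-.005),(.098,-.005),(.098,.005),(.03,.005))],(0,255,0) if z==h else (255,255,0))
    th=np.linspace(0,2*np.pi,60);pl([O+ex*.009*np.cos(t)+ey*.009*np.sin(t)+[0,0,top] for t in th],(0,255,0))
    cv2.imwrite(f'pics/{tag}.png',im)
boxov(s,.1675,(275,120,365,180),8,'b1');boxov(d,.1675,(265,200,325,260),10,'b2')
E
cat >> h.py <<'E'
E
```

```text
t 32.6 pos [0.4628 0.236  0.1424] d [0.0004 0.001  0.0046] turn [ 0.0012 -0.0017  0.0015] F [ 1.84 -0.37 -3.61] M [-0.029 -0.606 -0.077] w 0.0089
```

View pics/b1.png

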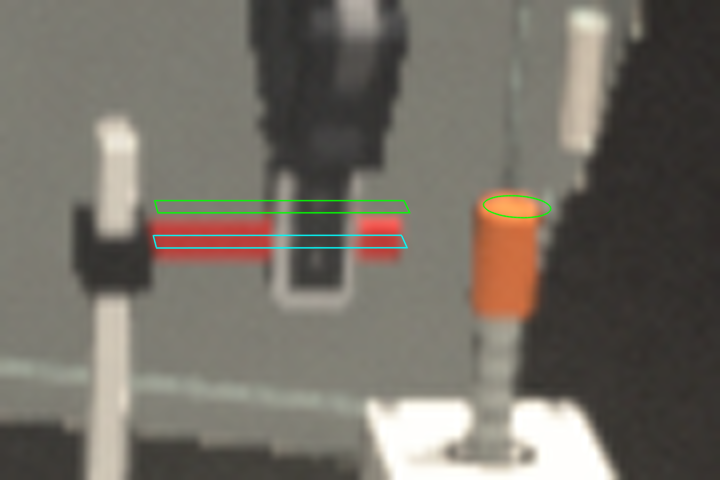

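View pics/b2.png

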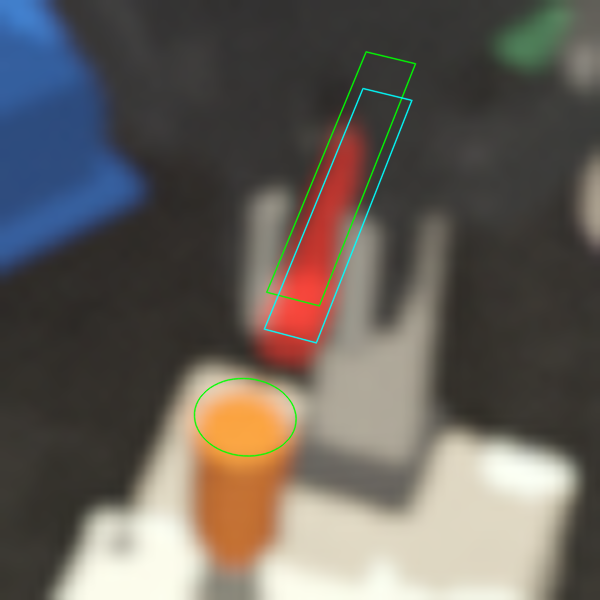

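View pics/wrist13.png

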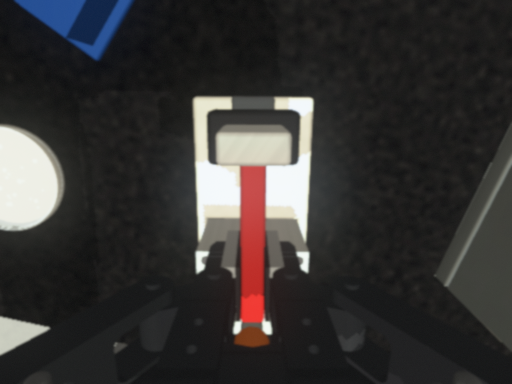

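Scene overlay: the bar's upper edge is at row 214 where the model expects 200, and 35 px is 10 mm, so it is about 4 mm low. Side overlay: 25 px low, less the model's 10 px offset at the rod, is also about 4 mm. Raising it 4 mm.

Request:
{"fn": "jog_arm", "kwargs": {"motion": [[0,0,0.002,0,0,0,0.004],[0,0,0.002,0,0,0,0.004],[0,0,0,0,0,0,0.004],[0,0,0,0,0,0,0.004],[0,0,0,0,0,0,0.004],[0,0,0,0,0,0,0.004],[0,0,0,0,0,0,0.004],[0,0,0,0,0,0,0.004]]}}

```text
t: 33.75
tool_pos: [0.4628, 0.236, 0.1464]
tcp_rot: [-3.141, 0.002, 0.784]
contact_force: [2.2, 0.1, -4.1]
width: 0.009
```

```bash
cat >> h.py <<'E'
def boxov(q,h,box,k,tag,top=.1675,draw=True,O=(.4239,.1985)):
    u0,v0,u1,v1=box
    im=cv2.resize(q['pixels'][v0:v1,u0:u1],None,fx=k,fy=k,interpolation=cv2.INTER_CUBIC)
    O=np.array([O[0],O[1],0]);ex=np.array([.7071,.7071,0]);ey=np.array([-.7071,.7071,0])
    def pl(P,col):
        cv2.polylines(im,[np.round(((proj(q,np.array(P))-[u0,v0]+.5)*k-.5)*8).astype(np.int32)],True,col,1,cv2.LINE_AA,3)
    if draw:
        for z in (h,h-.01): pl([O+ex*x+ey*y+[0,0,z] for x,y in((.03,-.005),(.098,-.005),(.098,.005),(.03,.005))],(0,255,0) if z==h else (255,255,0))
        th=np.linspace(0,2*np.pi,60);pl([O+ex*.009*np.cos(t)+ey*.009*np.sin(t)+[0,0,top] for t in th],(0,255,0))
    cv2.imwrite(f'pics/{tag}.png',im)
E
python3 - <<'E'
from h import *
go([.4632,.2370,.147])
s=snap('scene','scene14');d=snap('side','side14');w=snap('wrist','wrist14')
boxov(s,.1675,(275,120,365,180),8,'b3',O=(.4248,.1993));boxov(d,.1675,(265,200,325,260),10,'b4',O=(.422,.196))
E
```

```text
t 33.75 pos [0.4628 0.236  0.1464] d [0.0004 0.001  0.0006] turn [ 0.0013 -0.0019  0.0015] F [ 2.2   0.08 -4.08] M [-0.02  -0.702 -0.091] w 0.009
```

View pics/b3.png

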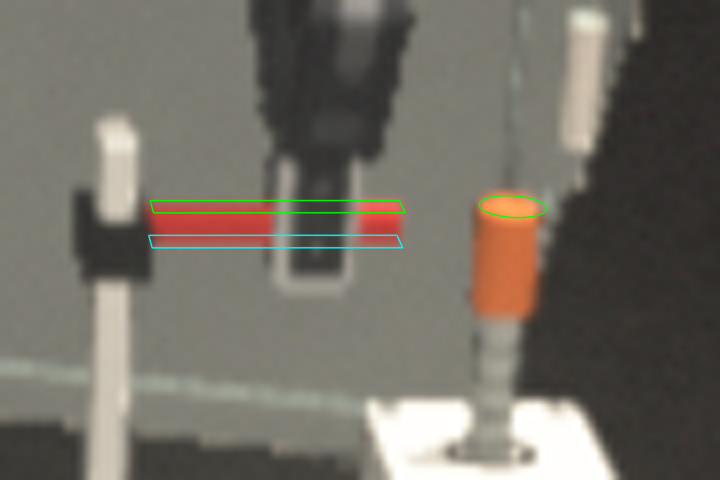

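View pics/b4.png

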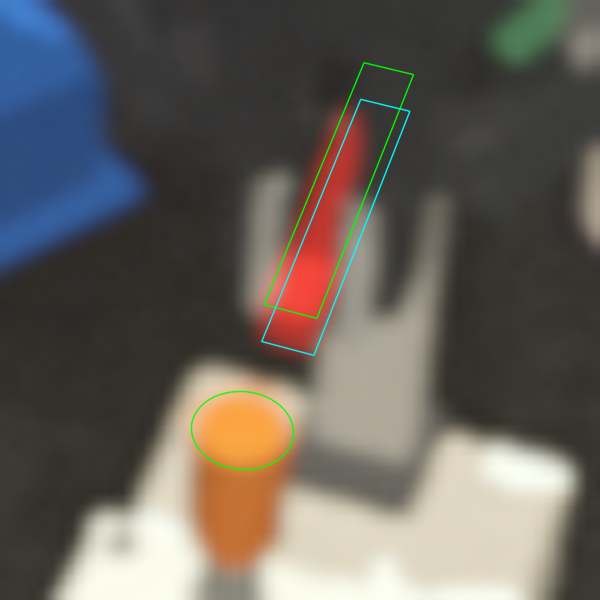

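Both overlays now coincide with the bar's upper edge and the rod's top to within about 1 mm. I'll release, retreat upwards, and measure again with the view clear.

Request:
{"fn": "jog_arm", "kwargs": {"motion": [[0,0,0,0,0,0,0.04],[0,0,0,0,0,0,0.04],[0,0,0,0,0,0,0.04],[0,0,0.02,0,0,0,0.04],[0,0,0.03,0,0,0,0.04],[0,0,0.03,0,0,0,0.04],[0,0,0.02,0,0,0,0.04],[0,0,0,0,0,0,0.04]]}}

```text
t: 34.9
tool_pos: [0.4617, 0.2358, 0.2506]
tcp_rot: [-3.141, 0.002, 0.785]
contact_force: [-0.2, -0.7, -1.0]
width: 0.0402
```

Run:
```python
from h import *
np.set_printoptions(precision=4,suppress=True)
go([.4632,.2370,.147])
s=snap('scene','scene15');d=snap('side','side15');w=snap('wrist','wrist15')
boxov(s,.1675,(275,120,365,180),8,'b5',draw=False);boxov(d,.1675,(265,200,325,260),10,'b6',draw=False);boxov(w,0,(205,90,305,280),4,'b7',draw=False)
for q,n in((s,'s'),(d,'d'),(w,'w')):
    X=cloud(q);b=q['pixels'].astype(int)
    near=(np.hypot(X[...,0]-.46,X[...,1]-.235)<.12)&(X[...,2]>.12)&(X[...,2]<.2)
    red=near&(b[...,2]>110)&(b[...,1]<.45*b[...,2])&(b[...,0]<.45*b[...,2])
    org=near&(b[...,2]>110)&(b[...,1]>.33*b[...,2])&(b[...,0]<.4*b[...,2])&(np.hypot(X[...,0]-.424,X[...,1]-.199)<.02)
    red&=np.hypot(X[...,0]-.424,X[...,1]-.199)>.025
    for m,t in((red,'red'),(org,'org')):
        if m.sum(): print(n,t,m.sum(),'z pct 50,80,90,95',np.percentile(X[m][:,2],[50,80,90,95]))
```

```text
t 34.9 pos [0.4617 0.2358 0.2506] d [ 0.0015  0.0012 -0.1036] turn [ 0.001  -0.0023  0.0003] F [-0.17 -0.66 -1.04] M [ 0.003 -0.019  0.027] w 0.0402
s red 123 z pct 50,80,90,95 [0.1639 0.1659 0.1665 0.1667]
s org 97 z pct 50,80,90,95 [0.1558 0.1651 0.1665 0.1668]
d red 170 z pct 50,80,90,95 [0.1654 0.1664 0.1667 0.1672]
d org 101 z pct 50,80,90,95 [0.1628 0.1663 0.167  0.1674]
w red 1106 z pct 50,80,90,95 [0.1686 0.1691 0.1694 0.1697]
w org 397 z pct 50,80,90,95 [0.1689 0.1695 0.1698 0.17  ]
```

View pics/b5.png

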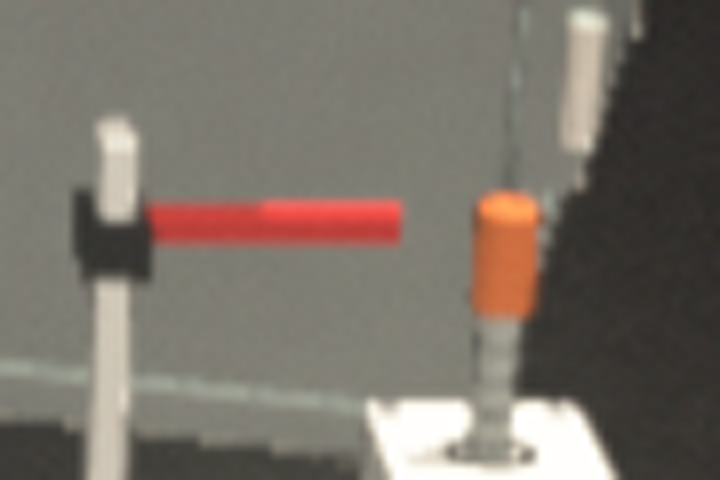

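View pics/b6.png

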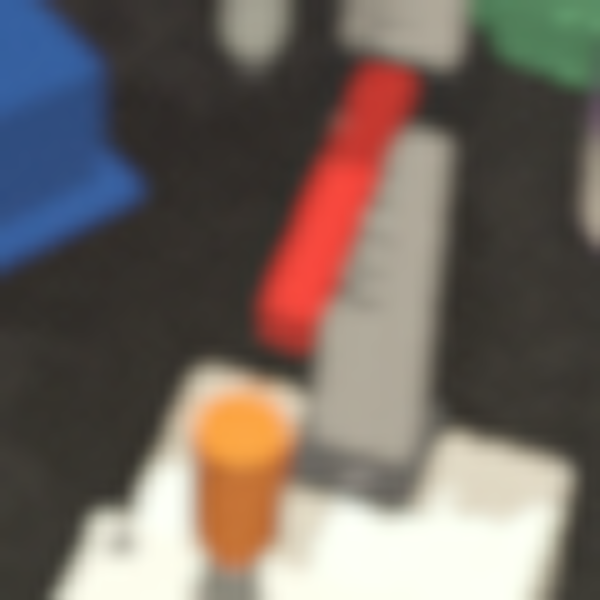

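View pics/b7.png

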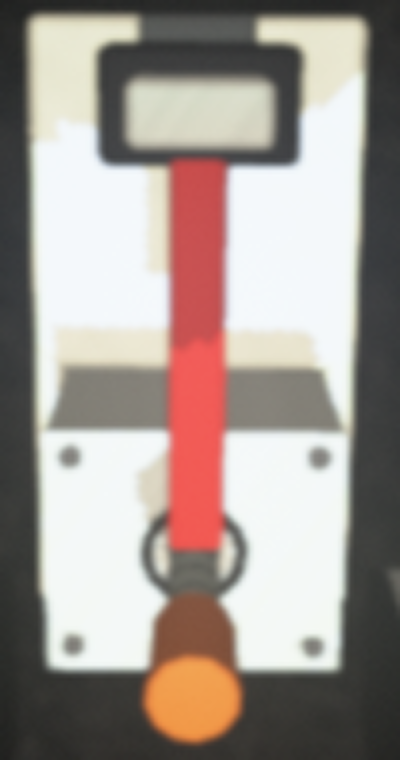

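All three cameras' depth maps put the bar's top and the rod's top at the same height to within about 0.4 mm (scene 0.1667/0.1668, side 0.1672/0.1674, wrist 0.1697/0.1700). The rod is upright, the hand is clear at z = 0.25, and the force reads about zero. Handing in.

Run:
```python
from h import *
print(r.observe()['t']); print(r.hand_in())
```

```text
35.05
the job is handed in; nothing more can be done
None
```

I put the smaller rod (the one in the blue stand) down the well onto its floor, let go, and slid the red pointer up level with its top. The job was handed in at t = 35 s; the hand-in gives no verdict.

- **Floor:** The wiper drag stayed steady at about 3–4 N. The rod then stopped abruptly at about 57 mm depth, and the force rose to 9 N while the rod moved only about 0.1 mm further. That leaves roughly 5 N on the foot beyond the drag. I read no force during a slightly firmer final press just before letting go. I could not measure the foot's contact force after release.
- **Level:** After release, the pointer's upper edge and the rod's top agreed to within about 0.4 mm in all three cameras. Their absolute heights differed between cameras by about 3 mm (0.167 to 0.170 m).
- **Disagreements along the way:** The cameras' estimates of the well's position differed by about 3 mm, so I aligned the rod by comparing its tip with the mouth in each picture. While pressing on the floor, a sideways load of about 3 N appeared and a small correction barely reduced it. It was gone once I let go, and the rod stood upright.
- **Bystanders:** I kept the hand clear of all four. I did not re-measure their positions at the end.

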